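# Pack the drafting caddy

## Task

Pack the drafting caddy: put the metal pencil sharpener in the compartment with the blue pad, the white eraser in the one with the yellow pad and the brass tin in the one with the red pad, each flat on its pad (the tin upright), and press the black marker down into the two spring clips on the caddy, centred between them, until it snaps fully home. Leave the green plastic sharpener and the pink eraser where they lie.

Things in the scene. Friction and masses are not known exactly. Their poses are not given: they have to be found in the camera images.
- sharpener_metal: a double pencil sharpener block, bare silvery aluminium, 36 x 26 mm and 16 mm high, two dark blades on top. Origin: centre of its underside; x along the 36 mm length, z up. About 45 g. It lies flat on the desk, left or right of the caddy.
- eraser_white: a block eraser, white, with a brown card sleeve round the middle, 45 x 22 mm and 16 mm high. Origin: centre of its underside; x along the 45 mm length, z up. About 25 g. It lies flat on the desk, left or right of the caddy.
- tin_brass: a small round brass tin with a dark band, 32 mm in diameter, 24 mm high, about 50 g, standing upright on the desk left or right of the caddy. Origin: centre of its underside, z up.
- pen_black: black marker with white ring, round, 14 mm thick, 140 mm long, hexagonal ends (8 mm, 14 across flats), 30 g. Origin: middle of its axis, 7 mm above the desk at the start; x along the barrel; either end may point either way. Pressed level into the clips it meets their lips with its axis 32 mm above the desk, needs 5 to 10 N in all, snaps in and is home with its axis 19 mm above the desk.
- sharpener_green: a double pencil sharpener block, green plastic, 36 x 26 mm and 16 mm high, two dark blades on top. Origin: centre of its underside; x along the 36 mm length, z up. A look-alike: it stays where it lies.
- eraser_pink: a block eraser, pink, with a brown card sleeve round the middle, 45 x 22 mm and 16 mm high. Origin: centre of its underside; x along the 45 mm length, z up. A look-alike: it stays where it lies.
- pad_blue: the blue felt pad, 62 x 62 x 2 mm, fixed on the floor of one of the caddy's three compartments (which one changes). Origin: centre of its underside, 3 mm above the desk, so its top is 5 mm above the desk; x, y parallel to the caddy's x, y. The compartment is 66 x 66 mm inside, its walls end 12 mm above the desk.
- pad_yellow: the yellow felt pad, 62 x 62 x 2 mm, fixed on the floor of one of the caddy's three compartments (which one changes). Origin: centre of its underside, 3 mm above the desk, so its top is 5 mm above the desk; x, y parallel to the caddy's x, y. The compartment is 66 x 66 mm inside, its walls end 12 mm above the desk.
- pad_red: the red felt pad, 62 x 62 x 2 mm, fixed on the floor of one of the caddy's three compartments (which one changes). Origin: centre of its underside, 3 mm above the desk, so its top is 5 mm above the desk; x, y parallel to the caddy's x, y. The compartment is 66 x 66 mm inside, its walls end 12 mm above the desk.
- caddy: grey caddy, fixed, 158 (x) x 214 mm (y), floor 3 mm. Origin: centre of underside; x away from the robot. Compartments centred at x -42, y -70, 0, 70 mm. Far side: two steel spring clips at x +53, y -45 and +45 mm, each 12 mm long (y), 36 high, 30 wide; the marker lies in both, along y, centred at y 0. Nearby: cup 80, tape dispenser 75, side drawers 130 mm high; carry things 150 mm up.

How it is judged:
By the outcome, as a careful person would: the job done as asked, in the order asked, and still so for the second after the job is handed in, with the robot touching nothing.
It also fails if it takes over 102 s, if anything falls off the work surface, if the arm or the gripper's body presses on something with over 40 N, if the wrist force passes 120 N, or if a joint passes its speed limit or range.

## Robot

A 6-joint arm with a two-finger parallel gripper is mounted at the origin on the work surface. World frame = base frame: x ahead of the robot, y to its left, z up, the work surface at z = 0. Lengths are in m, angles in rad, forces in N, time in s.
With the tool pointing down it reaches from about 0.35 to 0.85 m from the base axis. Payload 8.1 kg.
Tool frame: the origin (TCP) lies midway between the tips of the shut fingers; the grasp point (between the pads) lies 19 mm behind it; z points along the fingers, y is the line along which they close (so a half turn about z gives the same grasp; the last joint's range is limited). The gripper opens to 93 mm and grips with 3 to 60 N. Pads are 15 mm wide; open, the fingers measure 128 mm over their backs; the gripper's body (75 mm by 188 mm) begins 65 mm behind the grasp point.
Start: joints at [-1.364, 0.13, 1.488, -0, 1.523, -0.085], TCP at [0.173, -0.575, 0.219] pointing down, gripper open.
Joint ranges: [-2.96, 2.96], [-0.89, 2.26], [0.02, 2.5], [-1.34, 4.48], [0, 2.73], [-2.66, 2.66]. Speed limits (rad/s): [2.39, 2.39, 2.79, 3.14, 3.14, 3.14].

## Interface

Orientations are given as a rotation vector (axis times angle).
In Python, from plant import read_state, read_camera, camera_model, close_job gives the robot as it stands. The module is installed in compiled form; this text tells all that it offers.
- The arm moves only by the tool carry_out, never from a script. Its argument "moves" is a list of rows, each an object of numbers: "jaw": the finger opening in m, from 0 to 0.093; "dx", "dy", "dz": the shift along the tool's x, y, z in m; "yaw": the turn about the tool's z in rad. In form: [{"jaw": .., "dx": .., "dy": .., "dz": .., "yaw": ..}, ...]. A call has 1 to 8 rows; each row shifts and turns the commanded pose from where the row before left it, along the tool's axes as they then stand; what a row does not reach is not made up. A row lasts 1/8 s, in which the tool goes at most 62.5 mm and 10.7 degrees, less where a joint would pass 70% of its speed; a pose out of reach is approached as far as the arm can. A call is refused whole if a number of a shift passes 0.0625 or a number of a turn 0.188, either way. A call with a gripper value outside its range is refused whole. The fingers move at their own pace and stop on an object; "grip_force" is the grip in N (left out, the last holds). Time passes only in rows, so rows that do not move let the fingers close. It gives the time, the measured TCP pose, the force, the opening and the grip force at its end, in the units of the state.
- read_state(): the state, without advancing time (a new reading comes with each control period).
- read_camera(name): name is "scene" or "side" or "wrist"; returns the picture (384x512x3 uint8, red, green, blue); there is no depth.
- camera_model(name): a dict with "camera_matrix" (3x3 intrinsics, pixels), "k1" (the pictures are not rectified: a ray, as slopes to the right and down, at radius r is drawn at 1 + k1 r^2 times it, then the intrinsics apply), "view" (4x4, takes a point from world to camera coordinates). Camera axes: x right, y up, looking along -z (the intrinsics and any distortion apply to the point x, -y, -z); pixel columns grow to the right and rows downward; lengths in m; the calibration is good to about 2 mm. A picture is of the moment at which its call begins: read the wrist's pose just before it. camera_model takes no time and is no camera call; for the wrist camera it gives the pose at the moment of the call.
- close_job(): hands the job in; it is judged then, once.
The state is a dict: "t": time; "q": joint angles; "dq": joint speeds; "joint_torque": joint torques, N m; "tool_pos": TCP position; "orientation": TCP orientation; "force": force on the tool from outside, world axes, zero at the start; "wrist_torque": the same for the moment, N m; "opening": finger opening in m; "gripper_force": force on a finger pad.
Only numpy, scipy, OpenCV 4.12 (cv2) and the standard library are available. Lean on these libraries where they do the work, as an engineer would, in place of code of your own. Each camera call takes 0.05 s, during which the arm holds its last target. There are 200 camera calls.

## Working session

There is one attempt and no reset: what is moved stays moved. The work goes in short steps, Python scripts to look and compute and a tool call to move; the robot and the scene stay as the last step left them, time stands still between calls to the robot, and variables do not carry over. Pictures are saved under pics/ and viewed, at most 14 in all, crops included, and the job is handed in when it is done.

Besides the shell and the picture viewer there is one more tool, called after "Request:" by a JSON object that holds its "api" and its "payload". carry_out: Moves the arm, as the interface text tells. Its arguments: {"type":"object","properties":{"moves":{"type":"array","items":{"type":"object","properties":{"jaw":{"type":"number"},"dx":{"type":"number"},"dy":{"type":"number"},"dz":{"type":"number"},"yaw":{"type":"number"}}}},"grip_force":{"type":"number"}},"required":["moves"]}

```bash
mkdir -p pics; ls; cat > h.py <<'E'
import numpy as np,cv2
from plant import *
def ray(name,uv,M=None):
    M=M or camera_model(name);K=np.array(M["camera_matrix"]);V=np.array(M["view"])
    uv=np.atleast_2d(np.array(uv,float));d=np.c_[(uv[:,0]-K[0,2])/K[0,0],(uv[:,1]-K[1,2])/K[1,1]]
    s=d.copy()
    for _ in range(20): s=d/(1+M["k1"]*(s**2).sum(1,keepdims=True))
    c=np.c_[s[:,0],-s[:,1],-np.ones(len(s))]
    return -V[:3,:3].T@V[:3,3], c@V[:3,:3]
def onplane(name,uv,z,M=None):
    o,r=ray(name,uv,M);return o+r*((z-o[2])/r[:,2])[:,None]
def proj(name,P,M=None):
    M=M or camera_model(name);K=np.array(M["camera_matrix"]);V=np.array(M["view"])
    c=np.atleast_2d(P)@V[:3,:3].T+V[:3,3];s=np.c_[c[:,0],-c[:,1]]/-c[:,2:]
    s=s*(1+M["k1"]*(s**2).sum(1,keepdims=True));return s*[K[0,0],K[1,1]]+[K[0,2],K[1,2]]
def snap(name,f):
    M=camera_model(name);im=read_camera(name);cv2.imwrite(f"pics/{f}.png",im[:,:,::-1]);return im,M
E
python3 - <<'E'
from h import *
for n in("scene","side","wrist"):
    im,M=snap(n,n+"0");print(n,np.round(M["camera_matrix"],1).tolist(),M["k1"],np.round(M["view"],3).tolist())
s=read_state();print(s)
a=[cv2.imread(f"pics/{n}0.png") for n in("scene","side")]
E
```

```text
pics
scene [[390.5, 0.0, 261.0], [0.0, 390.5, 189.5], [0.0, 0.0, 1.0]] -0.13091168102559994 [[0.379, 0.925, 0.01, -0.167], [-0.757, 0.304, 0.578, 0.356], [0.532, -0.227, 0.816, -1.252], [0.0, 0.0, 0.0, 1.0]]
side [[387.0, 0.0, 249.4], [0.0, 387.0, 184.5], [0.0, 0.0, 1.0]] -0.03359978734844118 [[-0.972, -0.234, -0.009, 0.449], [0.126, -0.557, 0.821, -0.093], [-0.197, 0.797, 0.571, -0.847], [0.0, 0.0, 0.0, 1.0]]
wrist [[302.6, 0.0, 255.7], [0.0, 302.6, 193.9], [0.0, 0.0, 1.0]] -0.058142545301027325 [[0.288, -0.958, -0.003, -0.599], [0.926, 0.279, -0.254, 0.03], [0.244, 0.07, 0.967, -0.39], [0.0, 0.0, 0.0, 1.0]]
{'t': 0.15, 'q': array([-1.36439511e+00,  1.31001527e-01,  1.48901670e+00, -1.84136543e-05,
        1.52301431e+00, -8.54307907e-02]), 'dq': array([ 0.00072835, -0.00323504, -0.00305907, -0.00089671,  0.00172769,
       -0.0008118 ]), 'joint_torque': array([ 1.04593786e-03, -5.60477614e+01, -4.92332339e+01,  7.69073982e-02,
        3.06043366e-02, -7.83716609e-05]), 'tool_pos': array([ 0.17253076, -0.57419914,  0.21782699]), 'orientation': array([-3.10678629e+00, -4.56576244e-01,  1.65481743e-04]), 'force': array([ 0.63426183,  0.75441969, -0.65850397]), 'wrist_torque': array([ 0.00717765,  0.07611574, -0.03444746]), 'gripper_force': 0.0, 'opening': 0.09249347996831475}
```

View pics/scene0.png

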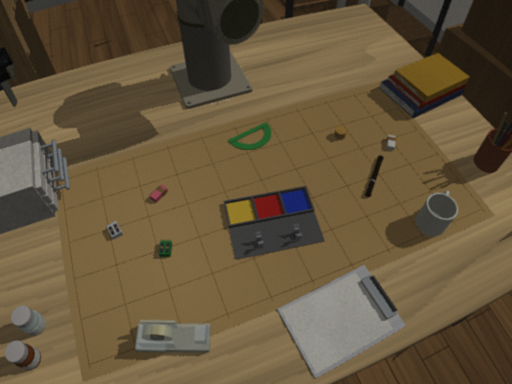

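View pics/side0.png

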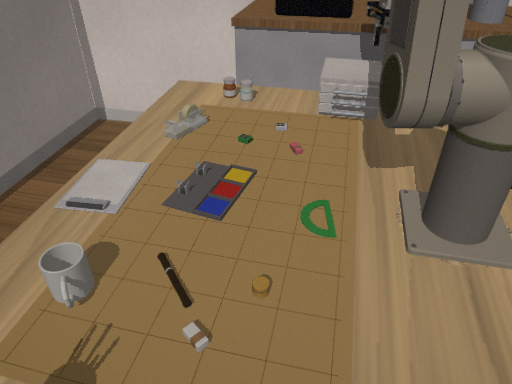

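Scene view: the metal sharpener is at (114,229), the pink eraser at (158,193) and the green sharpener at (165,248). The pads are yellow (240,211), red (268,206) and blue (296,201). The tin is at (340,134), the white eraser at (390,142) and the marker runs (380,157)-(367,194). The side view agrees: tin (261,287), eraser (195,336), marker (174,278), sharpener (281,126).

```bash
python3 - <<'E'
from h import *
def pads(n):
    im=cv2.cvtColor(cv2.imread(f"pics/{n}0.png"),cv2.COLOR_BGR2HSV)
    boxes={"scene":(220,180,320,260),"side":(160,155,265,225)}[n]
    x0,y0,x1,y1=boxes;c=im[y0:y1,x0:x1];out={}
    for k,(lo,hi) in dict(blue=((110,150,60),(130,255,255)),yellow=((22,170,120),(35,255,255)),red=((0,200,80),(6,255,255))).items():
        m=cv2.inRange(c,lo,hi)
        if k=="red": m|=cv2.inRange(c,(174,200,80),(180,255,255))
        nn,l,st,ce=cv2.connectedComponentsWithStats(m);i=1+st[1:,4].argmax();out[k]=(ce[i]+[x0,y0],st[i,4])
    return out
P={}
for n in("scene","side"):
    for k,(c,a) in pads(n).items():
        p=onplane(n,c,.005)[0];P.setdefault(k,[]).append(p);print(n,k,c.round(1),a,p.round(4))
yb={k:np.mean(v,0) for k,v in P.items()}
d=yb["blue"]-yb["yellow"];print("spacing",np.linalg.norm(d),"yaw of y axis",np.degrees(np.arctan2(d[1],d[0]))-90)
pts=dict(metal=((114,229),(281,126),.012),pink=((158,193),(296,148),.012),green=((165,248),(245,139),.012),tin=((340,133),(261,283),.02),white=((391,141),(195,336),.01),penA=((380,157),(160,255),.007),penB=((367,195),(188,303),.007),cup=((437,215),(67,270),.05))
for k,(a,b,z) in pts.items(): print(k,onplane("scene",a,z)[0].round(3),onplane("side",b,z)[0].round(3))
print([onplane("side",u,.007)[0].round(3) for u in ((160,255),(188,303))])
E
```

```text
scene blue [294.9 200.8] 477 [0.5335 0.0541 0.005 ]
scene yellow [239.5 211.5] 452 [ 0.5111 -0.0857  0.005 ]
scene red [267.7 206. ] 429 [ 0.5221 -0.0152  0.005 ]
side blue [213.3 205.6] 362 [0.537  0.0515 0.005 ]
side yellow [237.9 174.9] 257 [ 0.5143 -0.0877  0.005 ]
side red [226.2 189.4] 257 [ 0.5259 -0.0181  0.005 ]
spacing 0.14132754909013903 yaw of y axis -9.171417102742353
metal [ 0.45  -0.384  0.012] [ 0.45  -0.382  0.012]
pink [ 0.387 -0.259  0.012] [ 0.384 -0.251  0.012]
green [ 0.545 -0.281  0.012] [ 0.541 -0.272  0.012]
tin [0.382 0.265 0.02 ] [0.376 0.267 0.02 ]
white [0.454 0.395 0.01 ] [0.458 0.391 0.01 ]
penA [0.491 0.334 0.007] [0.591 0.232 0.007]
penB [0.588 0.232 0.007] [0.494 0.33  0.007]
cup [0.724 0.337 0.05 ] [0.714 0.344 0.05 ]
[array([0.591, 0.232, 0.007]), array([0.494, 0.33 , 0.007])]
```

```bash
cat >> h.py <<'E'
from scipy.spatial.transform import Rotation as Ro
def tool():
    s=read_state();R=Ro.from_rotvec(s["orientation"]).as_matrix();return np.array(s["tool_pos"]),R,s
def yawang(R): return np.degrees(np.arctan2(R[1,1],R[0,1]))  # world heading of closing axis
def plan(xyz,close=None,n=None):
    """tool-frame shifts to target; close = wanted heading (deg) of closing axis, mod 180"""
    p,R,s=tool();h=yawang(R);d=np.array(xyz)-p
    dh=0 if close is None else (close-h+90)%180-90
    yaw=-np.radians(dh)
    n=n or int(max(np.ceil(np.linalg.norm(d)/.055),np.ceil(abs(yaw)/.17),1))
    rows=[]
    for i in range(n):
        Ri=R@Ro.from_euler("z",yaw*i/n).as_matrix();t=Ri.T@(d/n)
        rows.append((np.round(t,4)*1).tolist()+[round(yaw/n,4)])
    print("at",p.round(4),"head",round(h,1),"q1,q6",s["q"][[0,5]].round(2),"t",round(s["t"],2),"turn",round(dh,1),"F",s["force"].round(1),"open",s["opening"].round(4))
    for r in rows: print(r)
E
python3 - <<'E'
from h import *
p,R,s=tool();print("tool axes\n",R.round(3),yawang(R))
M=camera_model("wrist");V=np.array(M["view"]);print("cam in tool",(R.T@(-V[:3,:3].T@V[:3,3]-p)).round(3),"look",(R.T@-V[2,:3]).round(2))
print("drawer handle",onplane("scene",[(68,185),(60,140),(58,210)],.06).round(3),"bottles",onplane("scene",[(28,325)],.02).round(3))
plan((.45,-.383,.2),None)
for k,z in (("x",.2),):
    # where camera centre sees desk, relative to tool
    print((onplane("wrist",[(255,194)],0)-p).round(3))
E
```

```text
tool axes
 [[ 0.958  0.288 -0.   ]
 [ 0.288 -0.958  0.001]
 [ 0.    -0.001 -1.   ]] -73.27920238365532
cam in tool [ 0.071  0.    -0.165] look [-0.25 -0.    0.97]
drawer handle [[ 0.316 -0.464  0.06 ]
 [ 0.15  -0.471  0.06 ]
 [ 0.382 -0.495  0.06 ]] bottles [[ 0.621 -0.608  0.02 ]]Traceback (most recent call last):
  File "<stdin>", line 5, in <module>
  File "h.py", line 32, in plan
    print("at",p.round(4),"head",round(h,1),"q1,q6",s["q"][[0,5]].round(2),"t",round(s["t"],2),"turn",round(dh,1),"F",s["force"].round(1),"open",s["opening"].round(4))
                                                                                                                                                 ^^^^^^^^^^^^^^^^^^
AttributeError: 'float' object has no attribute 'round'
```

View pics/wrist0.png

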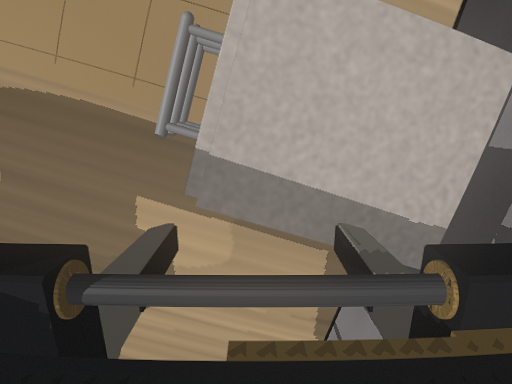

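```bash
sed -i 's/s\["opening"\].round(4)/round(s["opening"],4)/' h.py; python3 -c "
from h import *
plan((.45,-.383,.2))"
```

```text
at [ 0.1725 -0.5742  0.2178] head -73.3 q1,q6 [-1.36 -0.09] t 0.15 turn 0 F [ 0.6  0.8 -0.7] open 0.0925
[0.0458, -0.0148, 0.0026, np.float64(-0.0)]
[0.0458, -0.0148, 0.0026, np.float64(-0.0)]
[0.0458, -0.0148, 0.0026, np.float64(-0.0)]
[0.0458, -0.0148, 0.0026, np.float64(-0.0)]
[0.0458, -0.0148, 0.0026, np.float64(-0.0)]
[0.0458, -0.0148, 0.0026, np.float64(-0.0)]
[0.0458, -0.0148, 0.0026, np.float64(-0.0)]
```

Request:
{"api": "carry_out", "payload": {"moves": [{"dx":0.046,"dy":-0.015,"dz":0.0025},{"dx":0.046,"dy":-0.015,"dz":0.0025},{"dx":0.046,"dy":-0.015,"dz":0.0025},{"dx":0.046,"dy":-0.015,"dz":0.0025},{"dx":0.046,"dy":-0.015,"dz":0.0025},{"dx":0.046,"dy":-0.015,"dz":0.0025},{"dx":0.046,"dy":-0.015,"dz":0.0025},{"dx":0}]}}

```text
invalid input at $.moves[0]: expected keys jaw, dx, dy, dz, yaw
```

```bash
python3 - <<'E'
from h import *
im,M=snap("wrist","w1");print(proj("wrist",[.45,-.383,.016],M))
E
```

```text
[[ 158.37054696 -124.51626235]]
```

View pics/w1.png

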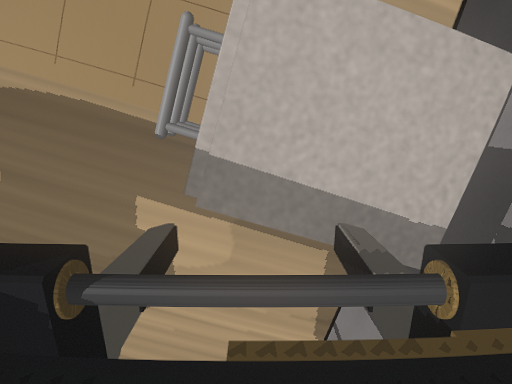

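The call was refused because every row needs all the keys, so this picture is unchanged from the start view.

Request:
{"api": "carry_out", "payload": {"moves": [{"jaw":0.093,"dx":0.046,"dy":-0.015,"dz":0.0025,"yaw":0},{"jaw":0.093,"dx":0.046,"dy":-0.015,"dz":0.0025,"yaw":0},{"jaw":0.093,"dx":0.046,"dy":-0.015,"dz":0.0025,"yaw":0},{"jaw":0.093,"dx":0.046,"dy":-0.015,"dz":0.0025,"yaw":0},{"jaw":0.093,"dx":0.046,"dy":-0.015,"dz":0.0025,"yaw":0},{"jaw":0.093,"dx":0.046,"dy":-0.015,"dz":0.0025,"yaw":0},{"jaw":0.093,"dx":0.046,"dy":-0.015,"dz":0.0025,"yaw":0},{"jaw":0.093,"dx":0,"dy":0,"dz":0,"yaw":0}]}}

```text
t: 1.2
tool_pos: [0.453, -0.379, 0.2005]
orientation: [-3.106, -0.463, -0.0]
force: [-0.6, 0.0, 0.1]
opening: 0.093
gripper_force: 0.0
```

```bash
python3 - <<'E'
from h import *
plan((.45,-.383,.2))
im,M=snap("wrist","w2");print(proj("wrist",[.45,-.383,.016],M))
E
```

```text
at [ 0.453  -0.379   0.2005] head -73.0 q1,q6 [-0.78  0.49] t 1.2 turn 0 F [-0.6  0.   0.1] open 0.093
[-0.004, 0.003, 0.0005, np.float64(-0.0)]
[[258.76963857 179.91546955]]
```

View pics/w2.png

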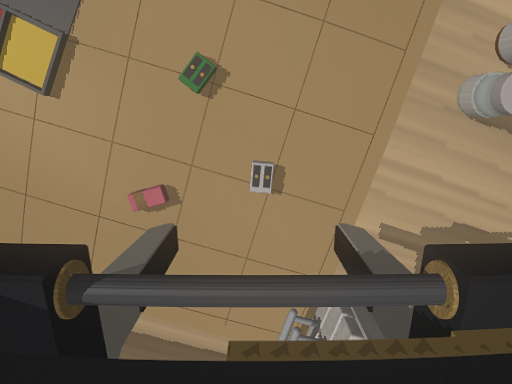

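The metal sharpener is at (262,177), its length nearly vertical in the picture, so the closing axis already crosses its 26 mm width. I'll measure it by mask.

```bash
cat >> h.py <<'E'
def blob(im,M,c,z,mask,win=45,name="wrist"):
    """contour near pixel c -> world min-area rectangle on plane z: centre, (long,short), heading of long"""
    u,v=int(c[0]),int(c[1]);x0,y0=max(u-win,0),max(v-win,0)
    sub=cv2.cvtColor(im[y0:v+win,x0:u+win],cv2.COLOR_RGB2HSV)
    m=cv2.morphologyEx(mask(sub).astype(np.uint8)*255,cv2.MORPH_CLOSE,np.ones((5,5)))
    cs=cv2.findContours(m,cv2.RETR_EXTERNAL,cv2.CHAIN_APPROX_NONE)[0];k=max(cs,key=cv2.contourArea)
    uv=k[:,0]+[x0,y0];W=onplane(name,uv,z,M)[:,:2]
    (cx,cy),(a,b),_=r=cv2.minAreaRect((W*1000).astype(np.float32));bx=cv2.boxPoints(r)
    e=max([bx[1]-bx[0],bx[2]-bx[1]],key=np.linalg.norm)
    print("px",uv.mean(0).round(1),"area",cv2.contourArea(k),"centre",round(cx/1e3,4),round(cy/1e3,4),"size",round(max(a,b),1),round(min(a,b),1),"head",round(np.degrees(np.arctan2(e[1],e[0]))%180,1))
    return uv
E
python3 - <<'E'
from h import *
im=cv2.imread("pics/w2.png")[:,:,::-1].copy();M=camera_model("wrist")
blob(im,M,(262,177),.016,lambda h:h[...,1]<70,30)
print(cv2.cvtColor(im,cv2.COLOR_RGB2HSV)[177,245:281].tolist())
E
```

```text
px [261.2 176.6] area 645.0 centre 0.4529 -0.3863 size 37.7 26.2 head 12.1
[[17, 103, 153], [18, 103, 153], [18, 105, 153], [18, 103, 153], [18, 107, 153], [18, 97, 145], [10, 18, 173], [5, 11, 139], [10, 27, 85], [16, 67, 92], [18, 117, 137], [18, 126, 152], [18, 125, 145], [17, 75, 95], [13, 28, 83], [8, 13, 161], [7, 14, 168], [10, 14, 170], [11, 14, 151], [11, 23, 89], [18, 96, 109], [18, 134, 164], [18, 134, 167], [18, 137, 167], [18, 93, 110], [15, 30, 84], [8, 12, 170], [12, 28, 117], [17, 98, 99], [17, 103, 111], [17, 102, 113], [18, 99, 113], [18, 100, 112], [17, 98, 112], [18, 102, 113], [17, 100, 112]]
```

```bash
python3 -c "
from h import *
plan((.453,-.386,.008),102.1)"
```

```text
at [ 0.4516 -0.3802  0.2006] head -73.1 q1,q6 [-0.79  0.49] t 1.25 turn -4.8 F [-0.2 -0.7 -0.1] open 0.0926
[-0.0001, 0.0015, 0.0482, np.float64(0.0209)]
[-0.0, 0.0015, 0.0482, np.float64(0.0209)]
[-0.0, 0.0015, 0.0482, np.float64(0.0209)]
[0.0, 0.0015, 0.0482, np.float64(0.0209)]
```

Request:
{"api": "carry_out", "payload": {"moves": [{"jaw":0.06,"dx":0,"dy":0.002,"dz":0.048,"yaw":0.021},{"jaw":0.06,"dx":0,"dy":0.002,"dz":0.048,"yaw":0.021},{"jaw":0.06,"dx":0,"dy":0.001,"dz":0.048,"yaw":0.021},{"jaw":0.06,"dx":0,"dy":0.001,"dz":0.038,"yaw":0.021},{"jaw":0.06,"dx":0,"dy":0,"dz":0.01,"yaw":0},{"jaw":0.06,"dx":0,"dy":0,"dz":0,"yaw":0}]}}

```text
t: 2.0
tool_pos: [0.4517, -0.3877, 0.0093]
orientation: [-3.124, -0.325, 0.001]
force: [0.8, -0.3, 0.5]
opening: 0.06
gripper_force: 0.0
```

```bash
python3 -c "
from h import *
plan((.453,-.386,.008),102.1)
im,M=snap('wrist','w3')"
```

```text
at [ 0.4517 -0.3877  0.0093] head -78.1 q1,q6 [-0.8   0.57] t 2.0 turn 0.2 F [ 0.8 -0.3  0.5] open 0.06
[0.0016, -0.0014, 0.0013, np.float64(-0.0038)]
```

View pics/w3.png

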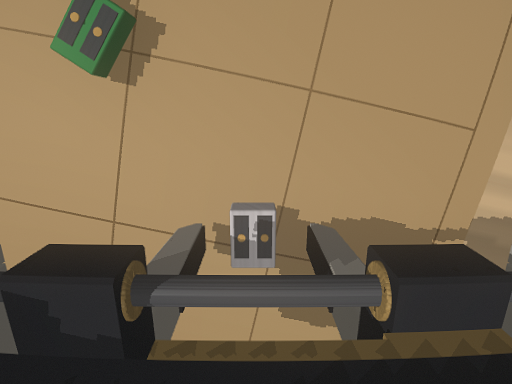

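The sharpener sits centred between the fingers at (253,237), square to them, so I'm closing.

Request:
{"api": "carry_out", "payload": {"moves": [{"jaw":0.02,"dx":0.001,"dy":-0.001,"dz":0.001,"yaw":0},{"jaw":0.015,"dx":0,"dy":0,"dz":0,"yaw":0},{"jaw":0.015,"dx":0,"dy":0,"dz":0,"yaw":0},{"jaw":0.015,"dx":0,"dy":0,"dz":0,"yaw":0},{"jaw":0.015,"dx":0,"dy":0,"dz":-0.03,"yaw":0},{"jaw":0.015,"dx":0,"dy":0,"dz":-0.05,"yaw":0},{"jaw":0.015,"dx":0,"dy":0,"dz":-0.05,"yaw":0},{"jaw":0.015,"dx":0,"dy":0,"dz":-0.04,"yaw":0}], "grip_force": 25}}

```text
t: 3.05
tool_pos: [0.4534, -0.3863, 0.1805]
orientation: [3.123, 0.326, 0.002]
force: [0.5, 0.3, -0.5]
opening: 0.0256
gripper_force: 25.0
```

```bash
python3 -c "
from h import *
plan((.535,.053,.165),-99.2+180)"
```

```text
at [ 0.4534 -0.3863  0.1805] head -78.1 q1,q6 [-0.79  0.57] t 3.05 turn -21.1 F [ 0.5  0.3 -0.5] open 0.0256
[0.0189, -0.0459, 0.0017, np.float64(0.0409)]
[0.017, -0.0466, 0.0017, np.float64(0.0409)]
[0.0151, -0.0473, 0.0017, np.float64(0.0409)]
[0.0132, -0.0479, 0.0017, np.float64(0.0409)]
[0.0112, -0.0484, 0.0017, np.float64(0.0409)]
[0.0092, -0.0488, 0.0017, np.float64(0.0409)]
[0.0072, -0.0491, 0.0017, np.float64(0.0409)]
[0.0052, -0.0494, 0.0017, np.float64(0.0409)]
[0.0032, -0.0495, 0.0017, np.float64(0.0409)]
```

Request:
{"api": "carry_out", "payload": {"moves": [{"jaw":0.015,"dx":0.019,"dy":-0.046,"dz":0.002,"yaw":0.041},{"jaw":0.015,"dx":0.017,"dy":-0.0465,"dz":0.002,"yaw":0.041},{"jaw":0.015,"dx":0.015,"dy":-0.047,"dz":0.002,"yaw":0.041},{"jaw":0.015,"dx":0.013,"dy":-0.048,"dz":0.002,"yaw":0.041},{"jaw":0.015,"dx":0.011,"dy":-0.0485,"dz":0.002,"yaw":0.041},{"jaw":0.015,"dx":0.009,"dy":-0.049,"dz":0.002,"yaw":0.041},{"jaw":0.015,"dx":0.007,"dy":-0.049,"dz":0.002,"yaw":0.041},{"jaw":0.015,"dx":0.005,"dy":-0.0495,"dz":0.002,"yaw":0.041}]}}

```text
t: 4.05
tool_pos: [0.5247, 0.0062, 0.1622]
orientation: [3.136, -0.191, 0.0]
force: [0.8, 0.1, -0.3]
opening: 0.0256
gripper_force: 25.0
```

```bash
python3 - <<'E'
from h import *
plan((.535,.053,.165),80.8)
im,M=snap("wrist","w4")
# world pads from this view
red=lambda h:((h[...,0]<6)|(h[...,0]>174))&(h[...,1]>180)&(h[...,2]>60)
yel=lambda h:(h[...,0]>22)&(h[...,0]<35)&(h[...,1]>170)&(h[...,2]>90)
blu=lambda h:(h[...,0]>110)&(h[...,0]<130)&(h[...,1]>150)
P=proj("wrist",[[.535,.053,.005],[.524,-.0167,.005],[.513,-.0867,.005],[.618,-.032,.03]],M);print(P.round(0).tolist())
for f,c in zip((blu,red,yel),P):
    try: blob(im,M,c,.005,f,80)
    except Exception as e: print(e)
E
```

```text
at [0.5247 0.0062 0.1622] head -97.0 q1,q6 [-0.09  1.61] t 4.05 turn -2.2 F [ 0.8  0.1 -0.3] open 0.0256
[0.0046, -0.0477, -0.0028, np.float64(0.039)]
[[212.0, 177.0], [277.0, 179.0], [342.0, 182.0], [285.0, 86.0]]
px [213.9 173.9] area 2648.5 centre 0.5373 0.0514 size 60.6 56.0 head 170.6
px [301. 205.] area 0.0 centre 0.4919 -0.0401 size 0.0 0.0 head 0.0
max() iterable argument is empty
```

View pics/w4.png

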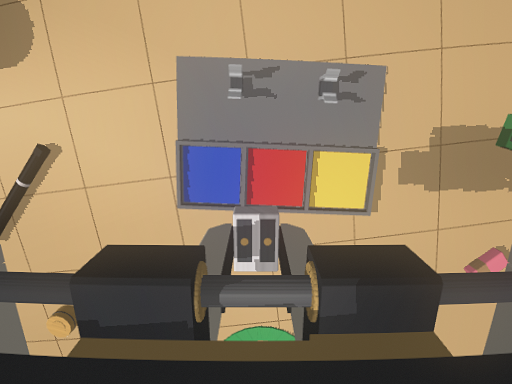

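The picture shows the sharpener held squarely at (256,240). The pads are blue (213,175), red (277,178) and yellow (342,180), the clips are near (235,82) and (330,86), and the marker with its ring is at (22,182).

```bash
cat >> h.py <<'E'
red=lambda h:((h[...,0]<8)|(h[...,0]>170))&(h[...,1]>150)&(h[...,2]>60)
yel=lambda h:(h[...,0]>22)&(h[...,0]<35)&(h[...,1]>150)&(h[...,2]>80)
blu=lambda h:(h[...,0]>110)&(h[...,0]<130)&(h[...,1]>120)
E
python3 - <<'E'
from h import *
im=cv2.imread("pics/w4.png")[:,:,::-1].copy();M=camera_model("wrist")
h=cv2.cvtColor(im,cv2.COLOR_RGB2HSV);print(h[178,277],h[180,342])
for f,c in ((blu,(213,175)),(red,(277,178)),(yel,(342,180))): blob(im,M,c,.005,f,45)
print("clips top",onplane("wrist",[(235,68),(333,72)],.036,M).round(4),"base",onplane("wrist",[(235,82),(330,86)],.02,M).round(4))
print("floor outline corners",onplane("wrist",[(178,57),(386,67),(370,214),(178,207)],.003,M).round(4))
cv2.imwrite("pics/w4c.png",cv2.resize(im[45:125,170:400,::-1],None,fx=3.4,fy=3.4,interpolation=cv2.INTER_CUBIC))
E
```

```text
[  0 172 205] [ 24 152 231]
px [211.6 174.4] area 2956.5 centre 0.5378 0.0594 size 61.3 60.6 head 170.8
px [275.6 176.7] area 2967.0 centre 0.5268 -0.0094 size 60.9 60.9 head 80.9
px [341.  179.1] area 2619.0 centre 0.5154 -0.0797 size 60.7 56.6 head 170.8
clips top [[ 0.6384  0.0177  0.036 ]
 [ 0.6246 -0.0703  0.036 ]] base [[ 0.6281  0.0202  0.02  ]
 [ 0.6136 -0.0705  0.02  ]]
floor outline corners [[ 0.6612  0.0749  0.003 ]
 [ 0.6271 -0.1329  0.003 ]
 [ 0.4717 -0.1114  0.003 ]
 [ 0.5059  0.1032  0.003 ]]
```

View pics/w4c.png

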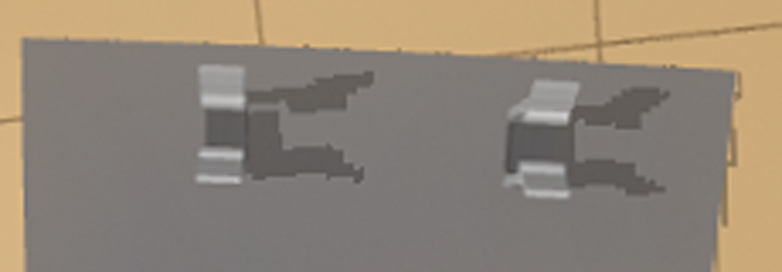

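The left clip tops are in view. The arm was still moving during that shot, so I'll move over blue, settle, and re-measure.

```bash
python3 -c "
from h import *
plan((.536,.0525,.165),80.8)"
```

```text
at [0.525  0.0117 0.1619] head -96.9 q1,q6 [-0.08  1.61] t 4.1 turn -2.3 F [-0.1  4.1 -0.9] open 0.0251
[0.006, -0.0419, -0.003, np.float64(0.0394)]
```

Request:
{"api": "carry_out", "payload": {"moves": [{"jaw":0.015,"dx":0.003,"dy":-0.024,"dz":0,"yaw":0.02},{"jaw":0.015,"dx":0.002,"dy":-0.024,"dz":0.01,"yaw":0.018},{"jaw":0.015,"dx":0,"dy":0,"dz":0.03,"yaw":0},{"jaw":0.015,"dx":0,"dy":0,"dz":0.03,"yaw":0},{"jaw":0.015,"dx":0,"dy":0,"dz":0.02,"yaw":0},{"jaw":0.015,"dx":0,"dy":0,"dz":0,"yaw":0},{"jaw":0.015,"dx":0,"dy":0,"dz":0,"yaw":0}]}}

```text
t: 4.97
tool_pos: [0.5364, 0.0514, 0.0731]
orientation: [-3.132, 0.248, -0.002]
force: [-0.8, -0.1, 0.3]
opening: 0.0257
gripper_force: 25.0
```

```bash
python3 - <<'E'
from h import *
im,M=snap("wrist","w5")
plan((.536,.0525,.0135),80.8)
for f,c in zip((blu,red,yel),proj("wrist",[[.535,.053,.005],[.524,-.0167,.005],[.513,-.0867,.005]],M)): blob(im,M,c,.005,f,80)
blob(im,M,(256,240),.068,lambda h:h[...,1]<70,30)
E
```

```text
at [0.5368 0.0515 0.0735] head -99.1 q1,q6 [0.   1.73] t 5.03 turn -0.1 F [-0.   0.1 -1.1] open 0.0258
[-0.0005, -0.0004, 0.03, np.float64(0.0012)]
[-0.0005, -0.0004, 0.03, np.float64(0.0012)]
px [253.4 194.3] area 3376.5 centre 0.544 0.0526 size 61.0 48.9 head 80.7
px [340.6 201.4] area 5286.0 centre 0.5267 -0.0151 size 61.5 60.9 head 80.8
px [425.1 199.6] area 4132.5 centre 0.515 -0.0846 size 60.8 59.4 head 171.3
px [255.5 240.5] area 3286.0 centre 0.5331 0.0524 size 38.7 36.9 head 171.0
```

View pics/w5.png

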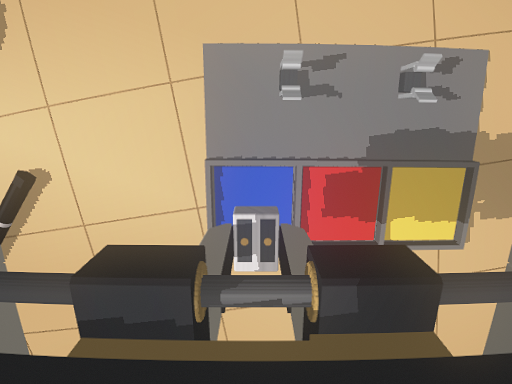

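The sharpener hangs at (256,240), directly above the blue pad, and the settled pad measurements agree with the earlier ones within 2-3 mm. I'll lower and release.

Request:
{"api": "carry_out", "payload": {"moves": [{"jaw":0.015,"dx":0.001,"dy":-0.001,"dz":0.03,"yaw":0},{"jaw":0.015,"dx":0,"dy":0,"dz":0.02,"yaw":0},{"jaw":0.015,"dx":0,"dy":0,"dz":0.009,"yaw":0},{"jaw":0.015,"dx":0,"dy":0,"dz":0,"yaw":0},{"jaw":0.015,"dx":0,"dy":0,"dz":0,"yaw":0}]}}

```text
t: 5.65
tool_pos: [0.538, 0.0524, 0.0143]
orientation: [-3.132, 0.248, -0.003]
force: [-0.5, 0.4, 0.1]
opening: 0.0256
gripper_force: 25.0
```

Request:
{"api": "carry_out", "payload": {"moves": [{"jaw":0.015,"dx":0,"dy":0,"dz":0.001,"yaw":0},{"jaw":0.03,"dx":0,"dy":0,"dz":0,"yaw":0},{"jaw":0.03,"dx":0,"dy":0,"dz":0,"yaw":0},{"jaw":0.032,"dx":0,"dy":0,"dz":-0.02,"yaw":0},{"jaw":0.06,"dx":0,"dy":0,"dz":-0.04,"yaw":0},{"jaw":0.09,"dx":0,"dy":0,"dz":-0.05,"yaw":0},{"jaw":0.09,"dx":0,"dy":0,"dz":-0.04,"yaw":0}]}}

```text
t: 6.52
tool_pos: [0.5373, 0.0524, 0.1643]
orientation: [-3.132, 0.248, -0.002]
force: [1.2, 0.6, -0.4]
opening: 0.0573
gripper_force: 0.0
```

```bash
python3 - <<'E'
from h import *
im,M=snap("wrist","w6")
blob(im,M,proj("wrist",[.537,.053,.021],M)[0],.021,lambda h:h[...,1]<70,30)
plan((.455,.393,.165))
E
```

```text
px [255.7 182.8] area 831.0 centre 0.539 0.0524 size 37.4 25.4 head 171.0
at [0.5402 0.0524 0.1705] head -99.1 q1,q6 [0.   1.73] t 6.58 turn 0 F [2.  0.4 4.1] open 0.0616
[-0.0197, -0.0461, 0.0007, np.float64(-0.0)]
[-0.0197, -0.0461, 0.0007, np.float64(-0.0)]
[-0.0197, -0.0461, 0.0007, np.float64(-0.0)]
[-0.0197, -0.0461, 0.0007, np.float64(-0.0)]
[-0.0197, -0.0461, 0.0007, np.float64(-0.0)]
[-0.0197, -0.0461, 0.0007, np.float64(-0.0)]
[-0.0197, -0.0461, 0.0007, np.float64(-0.0)]
```

Request:
{"api": "carry_out", "payload": {"moves": [{"jaw":0.09,"dx":-0.02,"dy":-0.046,"dz":0,"yaw":0},{"jaw":0.09,"dx":-0.02,"dy":-0.046,"dz":0,"yaw":0},{"jaw":0.09,"dx":-0.02,"dy":-0.046,"dz":0,"yaw":0},{"jaw":0.09,"dx":-0.02,"dy":-0.046,"dz":0,"yaw":0},{"jaw":0.09,"dx":-0.02,"dy":-0.046,"dz":0,"yaw":0},{"jaw":0.09,"dx":-0.02,"dy":-0.046,"dz":0,"yaw":0},{"jaw":0.09,"dx":-0.02,"dy":-0.046,"dz":0,"yaw":0},{"jaw":0.09,"dx":0,"dy":0,"dz":0,"yaw":0}]}}

```text
t: 7.58
tool_pos: [0.4479, 0.3954, 0.1617]
orientation: [-3.132, 0.242, 0.001]
force: [-0.2, -0.2, -0.9]
opening: 0.0901
gripper_force: 0.0
```

Request:
{"api": "carry_out", "payload": {"moves": [{"jaw":0.09,"dx":0,"dy":0,"dz":0,"yaw":0},{"jaw":0.09,"dx":0,"dy":0,"dz":0,"yaw":0}]}}

```text
t: 7.82
tool_pos: [0.4499, 0.3914, 0.162]
orientation: [3.131, -0.25, -0.0]
force: [-0.5, -0.0, 0.1]
opening: 0.0901
gripper_force: 0.0
```

```bash
python3 - <<'E'
from h import *
plan((.455,.393,.165))
im,M=snap("wrist","w7");print(proj("wrist",[[.455,.393,.01],[.38,.266,.02],[.491,.334,.007],[.589,.232,.007]],M).round(0).tolist())
E
```

```text
at [0.4499 0.3914 0.162 ] head -99.1 q1,q6 [0.63 2.36] t 7.83 turn 0 F [-0.5 -0.   0.1] open 0.0901
[0.0048, -0.0024, -0.003, np.float64(-0.0)]
[[254.0, 178.0], [379.0, 228.0], [304.0, 135.0], [395.0, 20.0]]
```

View pics/w7.png

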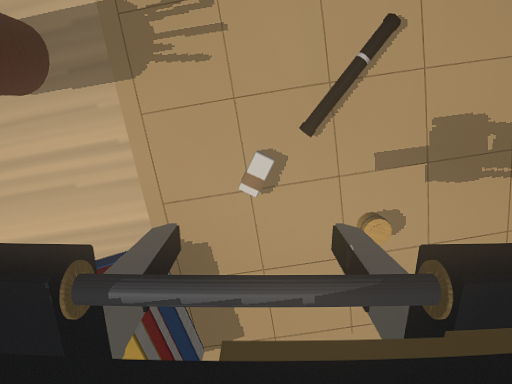

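The white eraser is at (257,174), the tin at (377,228) and the marker runs (306,132)-(393,18), with its ring at (363,58). I'll measure all three.

```bash
python3 - <<'E'
from h import *
im=cv2.imread("pics/w7.png")[:,:,::-1].copy();M=camera_model("wrist")
def hullmask(f):
    def g(h):
        m=cv2.morphologyEx(f(h).astype(np.uint8),cv2.MORPH_OPEN,np.ones((3,3)));p=cv2.findNonZero(m);return cv2.fillConvexPoly(np.zeros_like(m),cv2.convexHull(p),1)
    return g
h=cv2.cvtColor(im,cv2.COLOR_RGB2HSV);print([h[v,u].tolist() for u,v in((260,165),(250,190),(254,180),(340,85),(320,128),(420,130),(377,228),(385,218))])
blob(im,M,(257,174),.016,hullmask(lambda h:(h[...,1]<60)&(h[...,2]>110)),24)
blob(im,M,(350,76),.007,lambda h:(h[...,2]<75)&(h[...,1]<110),72)
blob(im,M,(377,230),.024,lambda h:(h[...,1]>165),18)
E
```

```text
[[16, 22, 196], [18, 22, 196], [16, 105, 136], [16, 82, 59], [18, 104, 118], [18, 104, 159], [18, 133, 172], [17, 89, 103]]
px [255.8 173.8] area 879.5 centre 0.4598 0.3901 size 48.8 23.3 head 145.6
px [350.9  73.3] area 1849.5 centre 0.5435 0.2815 size 142.9 15.3 head 133.6Traceback (most recent call last):
  File "<stdin>", line 10, in <module>
  File "h.py", line 39, in blob
    cs=cv2.findContours(m,cv2.RETR_EXTERNAL,cv2.CHAIN_APPROX_NONE)[0];k=max(cs,key=cv2.contourArea)
                                                                        ~~~^^^^^^^^^^^^^^^^^^^^^^^^
ValueError: max() iterable argument is empty
```

Request:
{"api": "carry_out", "payload": {"moves": [{"jaw":0.09,"dx":0,"dy":0,"dz":0,"yaw":-0.18},{"jaw":0.09,"dx":0,"dy":0,"dz":0,"yaw":-0.18},{"jaw":0.09,"dx":0,"dy":0,"dz":0,"yaw":-0.18},{"jaw":0.09,"dx":0,"dy":0,"dz":0,"yaw":-0.18},{"jaw":0.09,"dx":0,"dy":0,"dz":0,"yaw":-0.18},{"jaw":0.09,"dx":0,"dy":0,"dz":0,"yaw":-0.18},{"jaw":0.09,"dx":0,"dy":0,"dz":0,"yaw":-0.18},{"jaw":0.09,"dx":0,"dy":0,"dz":0,"yaw":-0.18}]}}

```text
t: 8.88
tool_pos: [0.4501, 0.3914, 0.1623]
orientation: [2.514, 1.884, 0.0]
force: [-0.2, 0.2, 0.2]
opening: 0.0899
gripper_force: 0.0
```

Request:
{"api": "carry_out", "payload": {"moves": [{"jaw":0.09,"dx":0,"dy":0,"dz":0,"yaw":-0.18},{"jaw":0.09,"dx":0,"dy":0,"dz":0,"yaw":-0.18},{"jaw":0.09,"dx":0,"dy":0,"dz":0,"yaw":-0.18},{"jaw":0.09,"dx":0,"dy":0,"dz":0,"yaw":-0.18},{"jaw":0.09,"dx":0,"dy":0,"dz":0,"yaw":-0.18},{"jaw":0.09,"dx":0,"dy":0,"dz":0,"yaw":-0.18},{"jaw":0.09,"dx":0,"dy":0,"dz":0,"yaw":-0.18},{"jaw":0.09,"dx":0,"dy":0,"dz":0,"yaw":0}]}}

```text
t: 9.88
tool_pos: [0.45, 0.3916, 0.1623]
orientation: [0.932, 3.0, 0.0]
force: [-0.6, -0.2, -0.4]
opening: 0.09
gripper_force: 0.0
```

```bash
cat >> h.py <<'E'
def hullmask(f):
    def g(h):
        m=cv2.morphologyEx(f(h).astype(np.uint8),cv2.MORPH_OPEN,np.ones((3,3)));p=cv2.findNonZero(m);return cv2.fillConvexPoly(np.zeros_like(m),cv2.convexHull(p),1)
    return g
white=hullmask(lambda h:(h[...,1]<60)&(h[...,2]>110))
dark=lambda h:(h[...,2]<75)&(h[...,1]<110)
E
python3 - <<'E'
from h import *
im,M=snap("wrist","w8")
blob(im,M,proj("wrist",[.458,.391,.016],M)[0],.016,white,30)
plan((.459,.390,.008),55.6)
E
```

```text
px [258.7 189. ] area 819.0 centre 0.4579 0.3913 size 46.0 21.3 head 145.2
at [0.4499 0.3917 0.1622] head 55.3 q1,q6 [ 0.63 -0.34] t 9.93 turn 0.3 F [ 0.1 -0.2 -0.3] open 0.09
[-0.0028, 0.0012, 0.0514, np.float64(-0.0016)]
[-0.0028, 0.0012, 0.0514, np.float64(-0.0016)]
[-0.0028, 0.0012, 0.0514, np.float64(-0.0016)]
```

Request:
{"api": "carry_out", "payload": {"moves": [{"jaw":0.055,"dx":-0.004,"dy":0.002,"dz":0.045,"yaw":0},{"jaw":0.055,"dx":-0.004,"dy":0.002,"dz":0.05,"yaw":0},{"jaw":0.055,"dx":0,"dy":0,"dz":0.04,"yaw":0},{"jaw":0.055,"dx":0,"dy":0,"dz":0.019,"yaw":0},{"jaw":0.055,"dx":0,"dy":0,"dz":0,"yaw":0},{"jaw":0.015,"dx":0,"dy":0,"dz":0,"yaw":0},{"jaw":0.01,"dx":0,"dy":0,"dz":0,"yaw":0},{"jaw":0.01,"dx":0,"dy":0,"dz":0,"yaw":0}], "grip_force": 20}}

```text
t: 10.92
tool_pos: [0.4591, 0.3918, 0.0095]
orientation: [0.928, 3.0, 0.003]
force: [-1.1, -0.1, -0.2]
opening: 0.0294
gripper_force: 0.0
```

```bash
python3 - <<'E'
from h import *
plan((.5138,-.0857,.168),80.8)
E
```

```text
at [0.4591 0.3918 0.0095] head 55.6 q1,q6 [ 0.62 -0.35] t 10.93 turn 25.2 F [-1.1 -0.1 -0.2] open 0.0294
[-0.0315, -0.0363, -0.0159, np.float64(-0.0439)]
[-0.0299, -0.0376, -0.0159, np.float64(-0.0439)]
[-0.0282, -0.0389, -0.0159, np.float64(-0.0439)]
[-0.0264, -0.0401, -0.0159, np.float64(-0.0439)]
[-0.0247, -0.0412, -0.0159, np.float64(-0.0439)]
[-0.0228, -0.0423, -0.0159, np.float64(-0.0439)]
[-0.0209, -0.0432, -0.0159, np.float64(-0.0439)]
[-0.019, -0.0441, -0.0159, np.float64(-0.0439)]
[-0.0171, -0.0449, -0.0159, np.float64(-0.0439)]
[-0.0151, -0.0456, -0.0159, np.float64(-0.0439)]
```

Next: finish closing, then lift.

Request:
{"api": "carry_out", "payload": {"moves": [{"jaw":0.01,"dx":0,"dy":0,"dz":0.001,"yaw":0},{"jaw":0.01,"dx":0,"dy":0,"dz":0,"yaw":0},{"jaw":0.01,"dx":0,"dy":0,"dz":0,"yaw":0},{"jaw":0.01,"dx":0,"dy":0,"dz":-0.02,"yaw":0},{"jaw":0.01,"dx":0,"dy":0,"dz":-0.05,"yaw":0},{"jaw":0.01,"dx":0,"dy":0,"dz":-0.05,"yaw":0},{"jaw":0.01,"dx":0,"dy":0,"dz":-0.04,"yaw":0},{"jaw":0.01,"dx":0,"dy":0,"dz":0,"yaw":0}]}}

```text
t: 11.92
tool_pos: [0.4608, 0.393, 0.1736]
orientation: [0.926, 2.996, 0.012]
force: [1.3, 0.5, -0.0]
opening: 0.0217
gripper_force: 20.0
```

```bash
python3 - <<'E'
from h import *
plan((.5138,-.0857,.168),80.8)
im,M=snap("wrist","w9")
blob(im,M,(256,240),.175,white,45)
E
```

```text
at [0.4608 0.393  0.1736] head 55.6 q1,q6 [ 0.62 -0.35] t 11.93 turn 25.2 F [ 1.3  0.5 -0. ] open 0.0217
[-0.0349, -0.0406, 0.0004, np.float64(-0.0488)]
[-0.0329, -0.0422, 0.0004, np.float64(-0.0488)]
[-0.0308, -0.0438, 0.0004, np.float64(-0.0488)]
[-0.0286, -0.0452, 0.0004, np.float64(-0.0488)]
[-0.0263, -0.0466, 0.0004, np.float64(-0.0488)]
[-0.024, -0.0478, 0.0004, np.float64(-0.0488)]
[-0.0217, -0.0489, 0.0004, np.float64(-0.0488)]
[-0.0193, -0.0499, 0.0004, np.float64(-0.0488)]
[-0.0168, -0.0508, 0.0004, np.float64(-0.0488)]
px [258.1 241.8] area 5486.5 centre 0.4608 0.3938 size 53.3 46.6 head 55.2
```

View pics/w9.png

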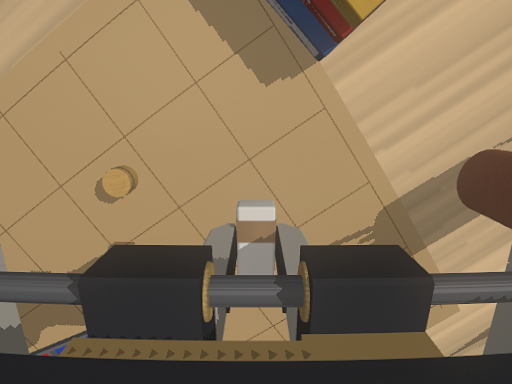

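The eraser is held squarely at (256,240). The tin shows at (118,182).

Request:
{"api": "carry_out", "payload": {"moves": [{"jaw":0.01,"dx":-0.035,"dy":-0.0405,"dz":0,"yaw":-0.049},{"jaw":0.01,"dx":-0.033,"dy":-0.042,"dz":0,"yaw":-0.049},{"jaw":0.01,"dx":-0.031,"dy":-0.044,"dz":0,"yaw":-0.049},{"jaw":0.01,"dx":-0.0285,"dy":-0.045,"dz":0,"yaw":-0.049},{"jaw":0.01,"dx":-0.0265,"dy":-0.0465,"dz":0,"yaw":-0.049},{"jaw":0.01,"dx":-0.024,"dy":-0.048,"dz":0,"yaw":-0.049},{"jaw":0.01,"dx":-0.0215,"dy":-0.049,"dz":0,"yaw":-0.049},{"jaw":0.01,"dx":-0.0195,"dy":-0.05,"dz":0,"yaw":-0.049}]}}

```text
t: 12.98
tool_pos: [0.5052, -0.036, 0.1659]
orientation: [-0.323, -3.123, -0.0]
force: [1.2, -0.3, -0.5]
opening: 0.0219
gripper_force: 20.0
```

Request:
{"api": "carry_out", "payload": {"moves": [{"jaw":0.01,"dx":-0.017,"dy":-0.051,"dz":0,"yaw":-0.049},{"jaw":0.01,"dx":0,"dy":0,"dz":0.01,"yaw":0},{"jaw":0.01,"dx":0,"dy":0,"dz":0.03,"yaw":0},{"jaw":0.01,"dx":0,"dy":0,"dz":0.04,"yaw":0},{"jaw":0.01,"dx":0,"dy":0,"dz":0.02,"yaw":0},{"jaw":0.01,"dx":0,"dy":0,"dz":0,"yaw":0},{"jaw":0.01,"dx":0,"dy":0,"dz":0,"yaw":0}]}}

```text
t: 13.85
tool_pos: [0.5126, -0.0873, 0.0676]
orientation: [0.248, 3.132, 0.0]
force: [0.4, -0.8, -0.0]
opening: 0.0219
gripper_force: 20.0
```

```bash
python3 - <<'E'
from h import *
plan((.5138,-.0857,.0135),80.8)
im,M=snap("wrist","w10")
for f,c in zip((red,yel),proj("wrist",[[.524,-.0167,.005],[.513,-.0867,.005]],M)): blob(im,M,c,.005,f,80)
E
```

```text
at [ 0.5126 -0.0873  0.0676] head 80.9 q1,q6 [-0.27 -1.68] t 13.85 turn -0.1 F [ 0.4 -0.8 -0. ] open 0.0219
[-0.0009, 0.0018, 0.0541, np.float64(0.0022)]
px [346.9 206. ] area 5557.0 centre 0.5257 -0.0156 size 61.8 61.7 head 170.9
px [256.2 195.5] area 2611.0 centre 0.5061 -0.085 size 56.4 43.0 head 80.9
```

Request:
{"api": "carry_out", "payload": {"moves": [{"jaw":0.01,"dx":-0.0015,"dy":0.0025,"dz":0.03,"yaw":0},{"jaw":0.01,"dx":0,"dy":0,"dz":0.015,"yaw":0},{"jaw":0.01,"dx":0,"dy":0,"dz":0.009,"yaw":0},{"jaw":0.01,"dx":0,"dy":0,"dz":0,"yaw":0}]}}

```text
t: 14.4
tool_pos: [0.5145, -0.0858, 0.0133]
orientation: [0.249, 3.131, -0.0]
force: [-0.4, -0.5, -0.5]
opening: 0.0218
gripper_force: 20.0
```

Request:
{"api": "carry_out", "payload": {"moves": [{"jaw":0.01,"dx":0,"dy":0,"dz":0.0005,"yaw":0},{"jaw":0.027,"dx":0,"dy":0,"dz":0,"yaw":0},{"jaw":0.027,"dx":0,"dy":0,"dz":0,"yaw":0},{"jaw":0.03,"dx":0,"dy":0,"dz":-0.02,"yaw":0},{"jaw":0.06,"dx":0,"dy":0,"dz":-0.045,"yaw":0},{"jaw":0.09,"dx":0,"dy":0,"dz":-0.05,"yaw":0},{"jaw":0.09,"dx":0,"dy":0,"dz":-0.04,"yaw":0},{"jaw":0.09,"dx":0,"dy":0,"dz":0,"yaw":0}]}}

```text
t: 15.4
tool_pos: [0.517, -0.0864, 0.1723]
orientation: [0.248, 3.124, -0.002]
force: [0.1, 0.6, -0.5]
opening: 0.0656
gripper_force: 0.0
```

```bash
python3 - <<'E'
from h import *
im,M=snap("wrist","w11")
blob(im,M,proj("wrist",[.514,-.085,.021],M)[0],.021,white,30)
plan((.379,.266,.165))
E
```

```text
px [255.9 178. ] area 774.0 centre 0.5144 -0.0851 size 43.8 21.4 head 170.5
at [ 0.5156 -0.086   0.1697] head 80.9 q1,q6 [-0.26 -1.68] t 15.45 turn 0 F [ 0.1  0.1 -0.1] open 0.0695
[0.0272, 0.0466, 0.0005, np.float64(-0.0)]
[0.0272, 0.0466, 0.0005, np.float64(-0.0)]
[0.0272, 0.0466, 0.0005, np.float64(-0.0)]
[0.0272, 0.0466, 0.0005, np.float64(-0.0)]
[0.0272, 0.0466, 0.0005, np.float64(-0.0)]
[0.0272, 0.0466, 0.0005, np.float64(-0.0)]
[0.0272, 0.0466, 0.0005, np.float64(-0.0)]
```

The eraser is centred on the yellow pad. Next is the tin.

Request:
{"api": "carry_out", "payload": {"moves": [{"jaw":0.09,"dx":0.027,"dy":0.0465,"dz":0,"yaw":0},{"jaw":0.09,"dx":0.027,"dy":0.0465,"dz":0,"yaw":0},{"jaw":0.09,"dx":0.027,"dy":0.0465,"dz":0,"yaw":0},{"jaw":0.09,"dx":0.027,"dy":0.0465,"dz":0,"yaw":0},{"jaw":0.09,"dx":0.027,"dy":0.0465,"dz":0,"yaw":0},{"jaw":0.09,"dx":0.027,"dy":0.0465,"dz":0,"yaw":0},{"jaw":0.09,"dx":0.027,"dy":0.0465,"dz":0,"yaw":0},{"jaw":0.09,"dx":0,"dy":0,"dz":0,"yaw":0}]}}

```text
t: 16.45
tool_pos: [0.3766, 0.268, 0.1659]
orientation: [-0.241, -3.13, 0.001]
force: [0.7, -0.8, 0.0]
opening: 0.0896
gripper_force: 0.0
```

Request:
{"api": "carry_out", "payload": {"moves": [{"jaw":0.09,"dx":0,"dy":0,"dz":0,"yaw":0},{"jaw":0.09,"dx":0,"dy":0,"dz":0,"yaw":0}]}}

```text
t: 16.7
tool_pos: [0.3794, 0.2644, 0.167]
orientation: [-0.252, -3.131, 0.001]
force: [-0.1, 0.4, -0.6]
opening: 0.0897
gripper_force: 0.0
```

```bash
python3 - <<'E'
from h import *
plan((.379,.266,.165))
im,M=snap("wrist","w12");u,v=proj("wrist",[.379,.266,.024],M)[0].round().astype(int);print(u,v)
c=im[v-40:v+40,u-60:u+60];cv2.imwrite("pics/w12c.png",cv2.resize(c[:,:,::-1],None,fx=5,fy=5,interpolation=cv2.INTER_NEAREST))
h=cv2.cvtColor(im,cv2.COLOR_RGB2HSV);print(h[v,u-30:u+31:3].tolist())
E
```

```text
at [0.3794 0.2644 0.167 ] head 80.8 q1,q6 [ 0.5  -0.91] t 16.7 turn 0 F [-0.1  0.4 -0.6] open 0.0897
[0.0006, 0.0015, 0.002, np.float64(-0.0)]
257 183
[[18, 105, 112], [18, 105, 112], [18, 105, 112], [18, 104, 113], [18, 104, 113], [18, 104, 113], [18, 118, 125], [18, 132, 157], [19, 132, 158], [18, 134, 158], [18, 132, 158], [19, 133, 155], [18, 133, 155], [18, 133, 157], [18, 133, 159], [18, 133, 157], [18, 110, 155], [18, 105, 153], [18, 107, 153], [18, 106, 154], [18, 105, 155]]
```

View pics/w12c.png

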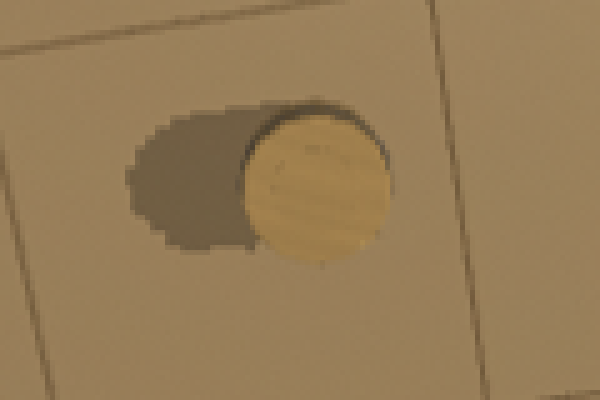

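The tin's lid is the disc at crop (318,190), which is (260.6,181) in the full picture, clear of its shadow.

```bash
python3 - <<'E'
from h import *
im=cv2.imread("pics/w12.png")[:,:,::-1].copy();M=camera_model("wrist")
uv=blob(im,M,(260,181),.024,lambda h:(h[...,1]>122)&(h[...,2]>130),22)
print(onplane("wrist",[(260.6,181)],.024,M).round(4))
plan((.3785,.262,.009))
E
```

```text
px [260.  180.4] area 637.0 centre 0.3772 0.2699 size 30.9 29.3 head 170.8
[[0.3776 0.2704 0.024 ]]
at [0.3796 0.2644 0.1672] head 80.8 q1,q6 [ 0.5  -0.91] t 16.75 turn 0 F [-0.   0.3 -0.1] open 0.09
[0.0002, -0.0008, 0.0527, np.float64(-0.0)]
[0.0002, -0.0008, 0.0527, np.float64(-0.0)]
[0.0002, -0.0008, 0.0527, np.float64(-0.0)]
```

Request:
{"api": "carry_out", "payload": {"moves": [{"jaw":0.065,"dx":0.003,"dy":0.005,"dz":0.045,"yaw":0},{"jaw":0.065,"dx":0,"dy":0,"dz":0.05,"yaw":0},{"jaw":0.065,"dx":0,"dy":0,"dz":0.042,"yaw":0},{"jaw":0.065,"dx":0,"dy":0,"dz":0.02,"yaw":0},{"jaw":0.065,"dx":0,"dy":0,"dz":0,"yaw":0},{"jaw":0.02,"dx":0,"dy":0,"dz":0,"yaw":0},{"jaw":0.02,"dx":0,"dy":0,"dz":0,"yaw":0},{"jaw":0.02,"dx":0,"dy":0,"dz":0,"yaw":0}], "grip_force": 20}}

```text
t: 17.75
tool_pos: [0.3778, 0.2715, 0.0117]
orientation: [0.249, 3.13, 0.002]
force: [0.6, -0.2, 0.2]
opening: 0.0396
gripper_force: 0.0
```

Request:
{"api": "carry_out", "payload": {"moves": [{"jaw":0.02,"dx":0,"dy":0,"dz":0,"yaw":0},{"jaw":0.02,"dx":0,"dy":0,"dz":0,"yaw":0}]}}

```text
t: 18.0
tool_pos: [0.3774, 0.2713, 0.0112]
orientation: [0.249, 3.131, 0.001]
force: [-0.4, -0.6, 5.5]
opening: 0.0305
gripper_force: 20.0
```

The opening reads 30.5 mm and there is 5.5 N upward, so I'll look before lifting.

```bash
python3 - <<'E'
from h import *
im,M=snap("wrist","w13");plan((.5255,-.0155,.17),80.8);print(read_state()["wrist_torque"])
print(proj("wrist",[[.3775,.270,.024],[.3774,.2713,.0112]],M))
cv2.imwrite("pics/w13c.png",cv2.resize(im[190:330,170:350,::-1],None,fx=4,fy=4))
E
```

```text
at [0.3774 0.2713 0.0112] head 80.9 q1,q6 [ 0.51 -0.9 ] t 18.05 turn -0.1 F [-1.4 -0.7  5.3] open 0.0307
[-0.0274, -0.0371, -0.0227, np.float64(0.0003)]
[-0.0274, -0.0371, -0.0227, np.float64(0.0003)]
[-0.0274, -0.0371, -0.0227, np.float64(0.0003)]
[-0.0274, -0.0371, -0.0227, np.float64(0.0003)]
[-0.0274, -0.0371, -0.0227, np.float64(0.0003)]
[-0.0274, -0.0371, -0.0227, np.float64(0.0003)]
[-0.0274, -0.0371, -0.0227, np.float64(0.0003)]
[-0.15737638 -0.02199844  0.0444885 ]
[[252.87450343 247.66007172]
 [255.17217401 237.89157076]]
```

View pics/w13c.png

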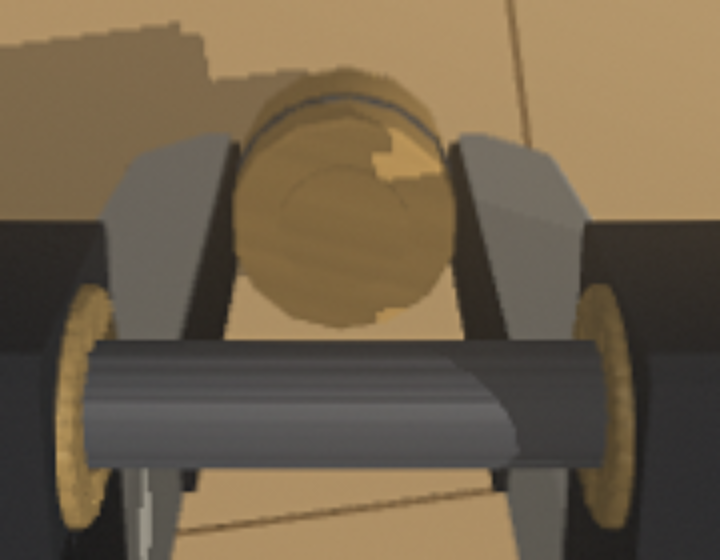

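The tin is upright and centred between the pads (crop (345,215)). I'll lift it.

Request:
{"api": "carry_out", "payload": {"moves": [{"jaw":0.02,"dx":0,"dy":0,"dz":-0.02,"yaw":0},{"jaw":0.02,"dx":0,"dy":0,"dz":-0.05,"yaw":0},{"jaw":0.02,"dx":0,"dy":0,"dz":-0.05,"yaw":0},{"jaw":0.02,"dx":0,"dy":0,"dz":-0.04,"yaw":0},{"jaw":0.02,"dx":0,"dy":0,"dz":0,"yaw":0},{"jaw":0.02,"dx":0,"dy":0,"dz":0,"yaw":0}]}}

```text
t: 18.8
tool_pos: [0.3765, 0.2708, 0.1696]
orientation: [-0.249, -3.131, 0.001]
force: [-1.2, -0.4, -1.1]
opening: 0.0304
gripper_force: 20.0
```

```bash
python3 - <<'E'
from h import *
im,M=snap("wrist","w14");plan((.526,-.0155,.17),80.8)
blob(im,M,(256,243),.185,lambda h:(h[...,1]>122)&(h[...,2]>60),38)
a=cv2.imread("pics/w13.png");cv2.imwrite("pics/w14c.png",cv2.resize(im[190:330,170:350,::-1],None,fx=4,fy=4))
E
```

```text
at [0.3761 0.2706 0.1689] head 80.9 q1,q6 [ 0.51 -0.9 ] t 18.85 turn -0.1 F [-0.9  0.1 -0.8] open 0.0304
[-0.0322, -0.0431, -0.0002, np.float64(0.0003)]
[-0.0322, -0.0431, -0.0002, np.float64(0.0003)]
[-0.0322, -0.0431, -0.0002, np.float64(0.0003)]
[-0.0322, -0.0431, -0.0002, np.float64(0.0003)]
[-0.0323, -0.0431, -0.0002, np.float64(0.0003)]
[-0.0323, -0.0431, -0.0002, np.float64(0.0003)]
px [255.9 239.8] area 2708.0 centre 0.3716 0.2722 size 36.5 29.1 head 169.5
```

View pics/w14c.png

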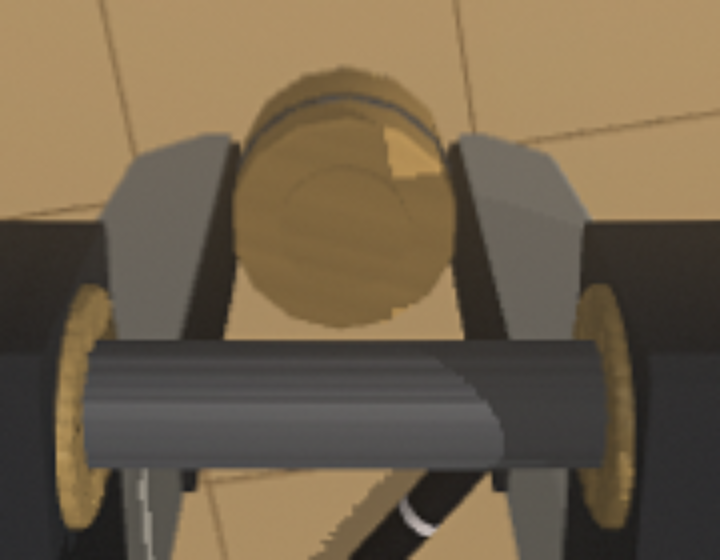

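The lid keeps the same shape and place between the pads, so the tin is held upright. On to the red pad.

Request:
{"api": "carry_out", "payload": {"moves": [{"jaw":0.02,"dx":-0.032,"dy":-0.043,"dz":0,"yaw":0},{"jaw":0.02,"dx":-0.032,"dy":-0.043,"dz":0,"yaw":0},{"jaw":0.02,"dx":-0.032,"dy":-0.043,"dz":0,"yaw":0},{"jaw":0.02,"dx":-0.032,"dy":-0.043,"dz":0,"yaw":0},{"jaw":0.02,"dx":-0.032,"dy":-0.043,"dz":0,"yaw":0},{"jaw":0.02,"dx":-0.033,"dy":-0.0435,"dz":0,"yaw":0},{"jaw":0.02,"dx":0,"dy":0,"dz":0.02,"yaw":0},{"jaw":0.02,"dx":0,"dy":0,"dz":0.04,"yaw":0}]}}

```text
t: 19.85
tool_pos: [0.5271, -0.0157, 0.1095]
orientation: [0.252, 3.131, 0.0]
force: [0.5, -0.0, -1.5]
opening: 0.03
gripper_force: 20.0
```

Request:
{"api": "carry_out", "payload": {"moves": [{"jaw":0.02,"dx":0,"dy":0,"dz":0.04,"yaw":0},{"jaw":0.02,"dx":0,"dy":0,"dz":0.02,"yaw":0},{"jaw":0.02,"dx":0,"dy":0,"dz":0,"yaw":0},{"jaw":0.02,"dx":0,"dy":0,"dz":0,"yaw":0}]}}

```text
t: 20.35
tool_pos: [0.5266, -0.0147, 0.0507]
orientation: [-0.249, -3.131, -0.0]
force: [0.1, 0.1, 0.3]
opening: 0.0306
gripper_force: 20.0
```

```bash
python3 -c "
from h import *
plan((.526,-.0155,.017),80.8)"
```

```text
at [ 0.5266 -0.0147  0.0507] head 80.9 q1,q6 [-0.13 -1.54] t 20.35 turn -0.1 F [0.1 0.1 0.3] open 0.0306
[0.0004, -0.0009, 0.0337, np.float64(0.0018)]
```

Request:
{"api": "carry_out", "payload": {"moves": [{"jaw":0.02,"dx":0,"dy":-0.001,"dz":0.02,"yaw":0},{"jaw":0.02,"dx":0,"dy":0,"dz":0.01,"yaw":0},{"jaw":0.02,"dx":0,"dy":0,"dz":0.004,"yaw":0},{"jaw":0.02,"dx":0,"dy":0,"dz":0,"yaw":0},{"jaw":0.02,"dx":0,"dy":0,"dz":0,"yaw":0}]}}

```text
t: 20.98
tool_pos: [0.5271, -0.0158, 0.0173]
orientation: [0.249, 3.131, -0.0]
force: [-0.7, -0.7, -1.5]
opening: 0.0301
gripper_force: 20.0
```

Request:
{"api": "carry_out", "payload": {"moves": [{"jaw":0.02,"dx":0,"dy":0,"dz":0.001,"yaw":0},{"jaw":0.02,"dx":0,"dy":0,"dz":0,"yaw":0}]}}

```text
t: 21.22
tool_pos: [0.5271, -0.0158, 0.0163]
orientation: [0.249, 3.131, -0.0]
force: [-0.3, -0.1, 3.3]
opening: 0.0302
gripper_force: 20.0
```

Request:
{"api": "carry_out", "payload": {"moves": [{"jaw":0.036,"dx":0,"dy":0,"dz":0,"yaw":0},{"jaw":0.038,"dx":0,"dy":0,"dz":0,"yaw":0},{"jaw":0.042,"dx":0,"dy":0,"dz":-0.015,"yaw":0},{"jaw":0.06,"dx":0,"dy":0,"dz":-0.045,"yaw":0},{"jaw":0.09,"dx":0,"dy":0,"dz":-0.05,"yaw":0},{"jaw":0.09,"dx":0,"dy":0,"dz":-0.04,"yaw":0},{"jaw":0.09,"dx":0,"dy":0,"dz":0,"yaw":0},{"jaw":0.09,"dx":0,"dy":0,"dz":0,"yaw":0}]}}

```text
t: 22.22
tool_pos: [0.5264, -0.0157, 0.1658]
orientation: [0.249, 3.131, -0.0]
force: [0.6, -0.3, -1.2]
opening: 0.0868
gripper_force: 0.0
```

```bash
python3 - <<'E'
from h import *
im,M=snap("wrist","w15")
blob(im,M,proj("wrist",[.527,-.0155,.029],M)[0],.029,lambda h:(h[...,0]>10)&(h[...,0]<25)&(h[...,1]>100),28)
blob(im,M,proj("wrist",[.5144,-.0851,.021],M)[0],.021,white,28)
blob(im,M,proj("wrist",[.538,.053,.021],M)[0],.021,lambda h:h[...,1]<70,25)
plan((.5425,.282,.168),43.6)
E
```

```text
px [255.7 183.6] area 754.5 centre 0.5252 -0.0151 size 34.6 29.8 head 170.9
px [189.6 182.3] area 877.5 centre 0.5151 -0.0837 size 44.2 24.0 head 170.7
px [319.9 181.7] area 868.0 centre 0.5356 0.0518 size 37.7 28.2 head 170.9
at [ 0.5258 -0.0156  0.1648] head 80.9 q1,q6 [-0.13 -1.54] t 22.27 turn -37.3 F [-0.7  0.3 -1.2] open 0.0888
[0.0051, 0.0494, -0.0005, np.float64(0.1085)]
[0.0104, 0.0486, -0.0005, np.float64(0.1085)]
[0.0156, 0.0472, -0.0005, np.float64(0.1085)]
[0.0206, 0.0452, -0.0005, np.float64(0.1085)]
[0.0254, 0.0427, -0.0005, np.float64(0.1085)]
[0.0299, 0.0397, -0.0005, np.float64(0.1085)]
```

All three are in place: the tin is about 30 mm wide and upright, at (.525,-.015). Now the marker.

Request:
{"api": "carry_out", "payload": {"moves": [{"jaw":0.09,"dx":0.005,"dy":0.0495,"dz":0,"yaw":0.1085},{"jaw":0.09,"dx":0.0105,"dy":0.0485,"dz":0,"yaw":0.1085},{"jaw":0.09,"dx":0.0155,"dy":0.047,"dz":0,"yaw":0.1085},{"jaw":0.09,"dx":0.0205,"dy":0.045,"dz":0,"yaw":0.1085},{"jaw":0.09,"dx":0.0255,"dy":0.0425,"dz":0,"yaw":0.1085},{"jaw":0.09,"dx":0.03,"dy":0.0395,"dz":0,"yaw":0.1085},{"jaw":0.09,"dx":0,"dy":0,"dz":0,"yaw":0},{"jaw":0.09,"dx":0,"dy":0,"dz":0,"yaw":0}]}}

```text
t: 23.28
tool_pos: [0.5419, 0.2808, 0.1639]
orientation: [-1.235, -2.887, 0.004]
force: [-0.8, -0.3, 0.1]
opening: 0.0901
gripper_force: 0.0
```

```bash
python3 - <<'E'
from h import *
im,M=snap("wrist","w16")
c=proj("wrist",[.5425,.282,.007],M)[0]
uv=blob(im,M,c,.007,dark,75);print(c,uv.min(0),uv.max(0))
plan((.543,.282,.004),43.6)
E
```

```text
px [256.8 177.7] area 1445.5 centre 0.5428 0.2817 size 140.3 14.9 head 133.6
[256.64756261 180.88059706] [250 115] [264 241]
at [0.5423 0.2803 0.1643] head 43.6 q1,q6 [ 0.39 -0.37] t 23.32 turn -0.0 F [-0.3  0.3 -0.2] open 0.0902
[0.0002, 0.0007, 0.0534, np.float64(0.0002)]
[0.0002, 0.0007, 0.0534, np.float64(0.0002)]
[0.0002, 0.0007, 0.0534, np.float64(0.0002)]
```

Request:
{"api": "carry_out", "payload": {"moves": [{"jaw":0.05,"dx":0.0005,"dy":0.002,"dz":0.045,"yaw":0},{"jaw":0.05,"dx":0,"dy":0,"dz":0.05,"yaw":0},{"jaw":0.05,"dx":0,"dy":0,"dz":0.04,"yaw":0},{"jaw":0.05,"dx":0,"dy":0,"dz":0.02,"yaw":0},{"jaw":0.05,"dx":0,"dy":0,"dz":0.005,"yaw":0},{"jaw":0.05,"dx":0,"dy":0,"dz":0,"yaw":0},{"jaw":0.05,"dx":0,"dy":0,"dz":0,"yaw":0}]}}

```text
t: 24.2
tool_pos: [0.5455, 0.2836, 0.0078]
orientation: [1.237, 2.885, 0.004]
force: [1.5, -0.5, 1.4]
opening: 0.0498
gripper_force: 0.0
```

```bash
python3 - <<'E'
from h import *
plan((.543,.282,.003),43.6)
E
```

```text
at [0.5455 0.2836 0.0078] head 43.6 q1,q6 [ 0.4  -0.36] t 24.2 turn 0.0 F [ 1.5 -0.5  1.4] open 0.0498
[0.0006, -0.003, 0.0047, np.float64(-0.0)]
```

Request:
{"api": "carry_out", "payload": {"moves": [{"jaw":0.05,"dx":0.0005,"dy":-0.0025,"dz":0.005,"yaw":0},{"jaw":0.03,"dx":0,"dy":0,"dz":0,"yaw":0},{"jaw":0.005,"dx":0,"dy":0,"dz":0,"yaw":0},{"jaw":0.005,"dx":0,"dy":0,"dz":0,"yaw":0},{"jaw":0.005,"dx":0,"dy":0,"dz":0,"yaw":0},{"jaw":0.005,"dx":0,"dy":0,"dz":0,"yaw":0}], "grip_force": 45}}

```text
t: 24.95
tool_pos: [0.5419, 0.2817, 0.0007]
orientation: [1.238, 2.888, 0.0]
force: [-0.1, 0.9, -0.1]
opening: 0.0129
gripper_force: 45.0
```

Request:
{"api": "carry_out", "payload": {"moves": [{"jaw":0.005,"dx":0,"dy":0,"dz":-0.02,"yaw":0},{"jaw":0.005,"dx":0,"dy":0,"dz":-0.05,"yaw":0},{"jaw":0.005,"dx":0,"dy":0,"dz":-0.05,"yaw":0},{"jaw":0.005,"dx":0,"dy":0,"dz":-0.05,"yaw":0},{"jaw":0.005,"dx":0,"dy":0,"dz":0,"yaw":0},{"jaw":0.005,"dx":0,"dy":0,"dz":0,"yaw":0}]}}

```text
t: 25.7
tool_pos: [0.5419, 0.2817, 0.1714]
orientation: [1.237, 2.887, 0.001]
force: [-0.2, 0.1, -0.7]
opening: 0.0125
gripper_force: 45.0
```

```bash
python3 - <<'E'
from h import *
im,M=snap("wrist","w17")
plan((.620,-.0305,.17),-9.2)
p,R,s=tool();zp=p[2]+.006
uv=blob(im,M,(256,170),zp,dark,90);print(uv.min(0),uv.max(0))
h=cv2.cvtColor(im,cv2.COLOR_RGB2HSV)
for v in range(20,240,12):
    d=np.where(dark(h[v:v+1,200:312])[0])[0]
    w=np.where((h[v,240:272,1]<40)&(h[v,240:272,2]>120))[0]
    if len(d): print(v,d.min()+200,d.max()+200,len(d),len(w))
# clip position from w5 (settled)
b=cv2.imread("pics/w5.png")[:,:,::-1].copy()
T=lambda p,R:np.vstack([np.c_[R,p],[0,0,0,1]])
h5=np.radians(-99.1);y=np.array([np.cos(h5),np.sin(h5),0]);z=np.array([0,0,-1.]);R5=np.c_[np.cross(y,z),y,z]
M5=dict(M);M5["view"]=np.array(M["view"])@T(p,R)@np.linalg.inv(T(np.array([.5366,.0515,.0733]),R5))
blob(b,M5,(341,203),.005,red,60)
for c in((291,77),(420,78)):
    x0,y0=c[0]-30,c[1]-32;g=cv2.cvtColor(b[y0:y0+66,x0:x0+60],cv2.COLOR_RGB2GRAY).astype(int);m=g>np.median(g)+18
    yy,xx=np.where(m);print("clip",xx.min()+x0,xx.max()+x0,yy.min()+y0,yy.max()+y0,np.median(g))
E
```

```text
at [0.5412 0.2814 0.17  ] head 43.6 q1,q6 [ 0.4  -0.37] t 25.75 turn -52.8 F [-0.   0.5  0.2] open 0.0125
[-0.0467, -0.0263, 0.0, np.float64(0.1536)]
[-0.0502, -0.0189, 0.0, np.float64(0.1536)]
[-0.0525, -0.011, 0.0, np.float64(0.1536)]
[-0.0535, -0.0028, 0.0, np.float64(0.1536)]
[-0.0533, 0.0054, 0.0, np.float64(0.1536)]
[-0.0519, 0.0135, 0.0, np.float64(0.1536)]
px [255.8 188.2] area 3667.5 centre 0.5221 0.3034 size 80.9 19.8 head 133.5
[239 116] [273 259]
116 241 270 30 0
128 241 270 30 0
140 244 268 25 0
152 243 268 26 0
164 244 268 25 0
176 244 268 25 0
188 244 268 25 0
200 244 268 25 0
212 244 267 24 0
224 244 267 24 2
236 242 270 29 2
px [340.6 201.4] area 5286.0 centre 0.5252 -0.0172 size 62.1 61.5 head 80.8
clip 279 302 50 99 130.0
clip 398 449 46 102 124.0
```

```bash
python3 - <<'E'
from h import *
M=camera_model("wrist");p,R,s=tool()
e=onplane("wrist",[(256,115.5)],p[2]+.006,M)[0];print("pen end in tool frame",(R.T@(e-p)).round(4))
T=lambda p,R:np.vstack([np.c_[R,p],[0,0,0,1]])
h5=np.radians(-99.1);y=np.array([np.cos(h5),np.sin(h5),0]);z=np.array([0,0,-1.]);R5=np.c_[np.cross(y,z),y,z]
M5=dict(M);M5["view"]=np.array(M["view"])@T(p,R)@np.linalg.inv(T(np.array([.5366,.0515,.0733]),R5))
q=onplane("wrist",[(291,50),(291,99)],.036,M5);print(q.round(4),q.mean(0).round(4))
for r in (51,55,60,65,70,75,80,85,88,91,94,98): print(r,cv2.imread("pics/w5.png")[r,276:306:2,1].tolist())
E
```

```text
pen end in tool frame [ 0.07    0.0005 -0.006 ]
[[0.6416 0.012  0.036 ]
 [0.6122 0.0159 0.036 ]] [0.6269 0.014  0.036 ]
51 [132, 132, 131, 132, 177, 176, 176, 175, 175, 176, 175, 174, 174, 164, 128]
55 [131, 131, 131, 133, 165, 164, 164, 164, 164, 164, 164, 164, 163, 151, 129]
60 [131, 130, 130, 162, 158, 158, 158, 158, 158, 160, 160, 159, 160, 129, 131]
65 [130, 130, 162, 174, 205, 204, 205, 206, 207, 206, 207, 207, 187, 97, 98]
70 [131, 130, 93, 96, 95, 96, 96, 95, 97, 95, 96, 126, 126, 97, 96]
75 [130, 131, 90, 97, 96, 98, 97, 98, 98, 97, 97, 99, 99, 98, 98]
80 [129, 132, 89, 98, 95, 98, 96, 99, 98, 98, 96, 99, 98, 98, 98]
85 [129, 132, 93, 133, 130, 130, 129, 129, 128, 127, 126, 127, 101, 98, 98]
88 [128, 132, 91, 194, 200, 199, 199, 199, 198, 198, 197, 198, 119, 97, 98]
91 [129, 129, 139, 145, 134, 134, 134, 134, 134, 134, 134, 135, 118, 98, 98]
94 [129, 127, 162, 163, 137, 137, 138, 138, 138, 137, 138, 138, 136, 97, 98]
98 [127, 128, 127, 150, 194, 193, 193, 192, 193, 190, 190, 190, 189, 122, 129]
```

Both checks agree: the clip measures 29.6 mm wide, its centre matches the prediction within 0.3 mm, and the pen end is 70 mm from the TCP, so the pen is centred in the hand. I'll carry it to the clips.

Request:
{"api": "carry_out", "payload": {"moves": [{"jaw":0.005,"dx":-0.0465,"dy":-0.0265,"dz":0,"yaw":0.1535},{"jaw":0.005,"dx":-0.05,"dy":-0.019,"dz":0,"yaw":0.1535},{"jaw":0.005,"dx":-0.0525,"dy":-0.011,"dz":0,"yaw":0.1535},{"jaw":0.005,"dx":-0.0535,"dy":-0.003,"dz":0,"yaw":0.1535},{"jaw":0.005,"dx":-0.0535,"dy":0.0055,"dz":0,"yaw":0.1535},{"jaw":0.005,"dx":-0.052,"dy":0.0135,"dz":0,"yaw":0.1535},{"jaw":0.005,"dx":0,"dy":0,"dz":0,"yaw":0},{"jaw":0.005,"dx":0,"dy":0,"dz":0.03,"yaw":0}]}}

```text
t: 26.75
tool_pos: [0.6213, -0.0306, 0.1415]
orientation: [2.391, 2.036, 0.003]
force: [0.8, 0.9, -0.6]
opening: 0.0126
gripper_force: 45.0
```

Request:
{"api": "carry_out", "payload": {"moves": [{"jaw":0.005,"dx":0,"dy":0,"dz":0.05,"yaw":0},{"jaw":0.005,"dx":0,"dy":0,"dz":0.03,"yaw":0},{"jaw":0.005,"dx":0,"dy":0,"dz":0.01,"yaw":0},{"jaw":0.005,"dx":0,"dy":0,"dz":0,"yaw":0},{"jaw":0.005,"dx":0,"dy":0,"dz":0,"yaw":0},{"jaw":0.005,"dx":0,"dy":0,"dz":0,"yaw":0}]}}

```text
t: 27.5
tool_pos: [0.6215, -0.0304, 0.0525]
orientation: [2.39, 2.036, 0.003]
force: [0.2, -0.4, -0.6]
opening: 0.0129
gripper_force: 45.0
```

```bash
python3 - <<'E'
from h import *
plan((.620,-.0305,.026),-9.2)
E
```

```text
at [ 0.6215 -0.0304  0.0525] head -9.2 q1,q6 [-0.13  0.03] t 27.5 turn -0.0 F [ 0.2 -0.4 -0.6] open 0.0129
[-0.0003, -0.0015, 0.0265, np.float64(0.0008)]
```

Request:
{"api": "carry_out", "payload": {"moves": [{"jaw":0.005,"dx":0,"dy":-0.0015,"dz":0.015,"yaw":0},{"jaw":0.005,"dx":0,"dy":0,"dz":0.007,"yaw":0},{"jaw":0.005,"dx":0,"dy":0,"dz":0,"yaw":0},{"jaw":0.005,"dx":0,"dy":0,"dz":0,"yaw":0}]}}

```text
t: 28.0
tool_pos: [0.6185, -0.0301, 0.0284]
orientation: [-2.392, -2.036, 0.001]
force: [0.1, -0.7, 0.2]
opening: 0.0129
gripper_force: 45.0
```

Request:
{"api": "carry_out", "payload": {"moves": [{"jaw":0.005,"dx":0,"dy":0,"dz":0.002,"yaw":0},{"jaw":0.005,"dx":0,"dy":0,"dz":0.002,"yaw":0},{"jaw":0.005,"dx":0,"dy":0,"dz":0.002,"yaw":0},{"jaw":0.005,"dx":0,"dy":0,"dz":0,"yaw":0}]}}

```text
t: 28.5
tool_pos: [0.6198, -0.0303, 0.024]
orientation: [2.391, 2.036, 0.002]
force: [-1.5, 0.0, 6.4]
opening: 0.0128
gripper_force: 45.0
```

Contact came where expected: 6.4 N with the axis at about 30 mm. I'll keep pressing.

Request:
{"api": "carry_out", "payload": {"moves": [{"jaw":0.005,"dx":0,"dy":0,"dz":0.002,"yaw":0},{"jaw":0.005,"dx":0,"dy":0,"dz":0.002,"yaw":0},{"jaw":0.005,"dx":0,"dy":0,"dz":0.002,"yaw":0},{"jaw":0.005,"dx":0,"dy":0,"dz":0,"yaw":0}]}}

```text
t: 29.0
tool_pos: [0.6189, -0.0301, 0.0165]
orientation: [2.392, 2.037, 0.0]
force: [1.7, 0.4, 1.2]
opening: 0.0128
gripper_force: 45.0
```

Request:
{"api": "carry_out", "payload": {"moves": [{"jaw":0.005,"dx":0,"dy":0,"dz":0.002,"yaw":0},{"jaw":0.005,"dx":0,"dy":0,"dz":0.0015,"yaw":0},{"jaw":0.005,"dx":0,"dy":0,"dz":0,"yaw":0},{"jaw":0.005,"dx":0,"dy":0,"dz":0,"yaw":0}]}}

```text
t: 29.5
tool_pos: [0.6185, -0.0301, 0.0127]
orientation: [-2.392, -2.037, 0.001]
force: [3.7, -0.6, -3.7]
opening: 0.0129
gripper_force: 45.0
```

Request:
{"api": "carry_out", "payload": {"moves": [{"jaw":0.005,"dx":0,"dy":0.001,"dz":0.001,"yaw":0},{"jaw":0.005,"dx":0,"dy":0,"dz":0.001,"yaw":0},{"jaw":0.005,"dx":0,"dy":0,"dz":0,"yaw":0},{"jaw":0.005,"dx":0,"dy":0,"dz":0,"yaw":0}]}}

```text
t: 30.0
tool_pos: [0.619, -0.0302, 0.0124]
orientation: [-2.391, -2.036, 0.002]
force: [-6.6, 0.6, 12.9]
opening: 0.0127
gripper_force: 45.0
```

It is home against the stop. I'll ease the load off, release and lift.

Request:
{"api": "carry_out", "payload": {"moves": [{"jaw":0.005,"dx":0,"dy":-0.0005,"dz":-0.001,"yaw":0},{"jaw":0.03,"dx":0,"dy":0,"dz":0,"yaw":0},{"jaw":0.03,"dx":0,"dy":0,"dz":0,"yaw":0},{"jaw":0.03,"dx":0,"dy":0,"dz":0,"yaw":0},{"jaw":0.03,"dx":0,"dy":0,"dz":-0.03,"yaw":0},{"jaw":0.05,"dx":0,"dy":0,"dz":-0.05,"yaw":0},{"jaw":0.05,"dx":0,"dy":0,"dz":-0.05,"yaw":0},{"jaw":0.05,"dx":0,"dy":0,"dz":-0.05,"yaw":0}]}}

```text
t: 31.0
tool_pos: [0.6189, -0.0302, 0.1936]
orientation: [-2.392, -2.037, 0.0]
force: [0.8, 0.1, -0.7]
opening: 0.0495
gripper_force: 0.0
```

Request:
{"api": "carry_out", "payload": {"moves": [{"jaw":0.05,"dx":0,"dy":0,"dz":0,"yaw":0},{"jaw":0.05,"dx":0,"dy":0,"dz":0,"yaw":0}]}}

```text
t: 31.25
tool_pos: [0.619, -0.0302, 0.1915]
orientation: [-2.392, -2.037, 0.001]
force: [-0.0, -0.1, -0.4]
opening: 0.0502
gripper_force: 0.0
```

```bash
python3 - <<'E'
from h import *
im,M=snap("wrist","w18");plan((.62,-.0305,.19))
for z in(.019,.032):
    uv=blob(im,M,proj("wrist",[.62,-.0305,z],M)[0],z,dark,75)
print(proj("wrist",[[.62,-.0305,.019]],M),uv.min(0),uv.max(0))
# side + scene pictures: triangulate pen ends
for n in("scene","side"):
    im,Ms=snap(n,n+"9");b=np.array([[.62,-.0305,.019]])+np.outer([-.07,.07],[.159,.987,0]);e=proj(n,b,Ms);print(n,"pred ends",e.round(1).tolist())
    c=e.mean(0);w=int(abs(e[1]-e[0]).max()/2+8)
    uv=blob(im,Ms,c,.019,dark,w,n);print(uv.min(0),uv.max(0))
E
```

```text
at [ 0.6183 -0.0301  0.1904] head -9.2 q1,q6 [-0.13  0.03] t 31.3 turn 0 F [ 0.4 -0.1 -0.7] open 0.0501
[-0.0002, 0.0017, 0.0004, np.float64(-0.0)]
px [255.6 175.2] area 1369.0 centre 0.619 -0.0312 size 143.2 15.6 head 80.7
px [255.6 175.2] area 1369.0 centre 0.6194 -0.0285 size 137.7 15.0 head 80.7
[[256.42583714 178.8436461 ]] [249 115] [263 238]
scene pred ends [[248.5, 243.8], [307.1, 231.8]]
px [273.8 225.4] area 2956.0 centre 0.5939 -0.02 size 178.9 153.7 head 68.1
[240 200] [313 257]
side pred ends [[204.8, 163.9], [177.3, 192.3]]
px [194.2 178.5] area 376.5 centre 0.6105 -0.0291 size 159.3 36.4 head 81.3
[175 162] [212 195]
```

The wrist view puts the marker's centre within 1 mm of the target and parallel to the caddy. As a level check I'll look from one side, where a raised end would show up as a heading error.

Request:
{"api": "carry_out", "payload": {"moves": [{"jaw":0.05,"dx":0,"dy":-0.05,"dz":0,"yaw":0},{"jaw":0.05,"dx":0,"dy":-0.05,"dz":0,"yaw":0},{"jaw":0.05,"dx":0,"dy":-0.05,"dz":0,"yaw":0},{"jaw":0.05,"dx":0,"dy":0,"dz":0,"yaw":0},{"jaw":0.05,"dx":0,"dy":0,"dz":0,"yaw":0},{"jaw":0.05,"dx":0,"dy":0,"dz":0,"yaw":0}]}}

```text
t: 32.15
tool_pos: [0.472, -0.0065, 0.1921]
orientation: [2.392, 2.037, 0.0]
force: [0.0, -0.6, -0.1]
opening: 0.0501
gripper_force: 0.0
```

```bash
python3 - <<'E'
from h import *
im,M=snap("wrist","w19");plan((.62,-.0305,.19))
b=np.array([.62,-.0305,.019])+np.outer(np.linspace(-1,1,9)*.066,[.159,.987,0]);P=proj("wrist",b,M)
h=cv2.cvtColor(im,cv2.COLOR_RGB2HSV)
for (u,v),w in zip(P,b):
    v=int(round(v));x0=int(u)-22;g=h[v,x0:x0+45,2];d=np.where(g<60)[0]
    print(v,round(u,1),(d.min()+x0,d.max()+x0,(d.min()+d.max())/2+x0-u) if len(d) else None)
blob(im,M,proj("wrist",[.526,-.0155,.029],M)[0],.029,lambda h:(h[...,0]>10)&(h[...,0]<25)&(h[...,1]>100),24)
E
```

```text
at [ 0.472  -0.0065  0.1921] head -9.2 q1,q6 [-0.12  0.04] t 32.2 turn 0 F [ 0.4 -0.1  0.2] open 0.05
[-0.0, 0.05, 0.0007, np.float64(-0.0)]
[-0.0, 0.05, 0.0007, np.float64(-0.0)]
[-0.0, 0.05, 0.0007, np.float64(-0.0)]
232 379.4 (np.int64(372), np.int64(384), np.float64(-1.391613962870565))
219 380.9 (np.int64(380), np.int64(385), np.float64(1.6266574704414438))
206 382.4 (np.int64(375), np.int64(386), np.float64(-1.8619841371322536))
193 383.9 (np.int64(377), np.int64(388), np.float64(-1.3557023556903687))
179 385.4 (np.int64(378), np.int64(390), np.float64(-1.3524170000697495))
165 386.8 (np.int64(380), np.int64(391), np.float64(-1.3497762909263429))
150 388.3 (np.int64(381), np.int64(393), np.float64(-1.3451257197019117))
135 389.8 (np.int64(389), np.int64(395), np.float64(2.164526803964918))
120 391.3 (np.int64(384), np.int64(396), np.float64(-1.3174499973621323))
px [304.3 178.4] area 660.5 centre 0.5259 -0.0129 size 34.8 31.2 head 127.0
```

The line is straight and level: the offset is a uniform 1.35 px along the whole barrel, and 13 mm of extra height would show as about 6 px. Handing in.

```bash
python3 -c "
from plant import *
print(close_job())"
```

```text
the job is handed in; nothing more can be done
None
```

The job is handed in: sharpener on blue, eraser on yellow and tin upright on red, then the marker snapped home level and centred in the clips; I never touched the green sharpener or pink eraser, and the clock read about 32 s.

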